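Load the heel feeder and crank the heel out

TASK

Push the tan cork shoe heel, standing upright, down through the orange sprung flap of the blue heel feeder and let the flap close behind it. Only after that, unfold the red folding crank handle on the hand wheel until it stands straight out, and only then turn the wheel clockwise with it until the feeder has pushed the heel all the way out onto the front tray, still standing. Leave the handle unfolded, and do not shift or knock over the black heel, glue bottle, tin or hammer.

Things in the scene. Friction and masses are not known exactly. Their poses are not given: they have to be found in the camera images.
- machine: Blue and grey heel feeder, fixed; place and yaw vary. Origin: centre of the underside of its base plate (270 x 360 x 12 mm). x runs from its front (robot side) to its back, y to the robot's left, z up. Loading chute: outside x -1..61, y 72..133 mm, top at z 150; opening 50 (x) x 49 mm (y), floor at z 12. Exit 88 mm high in its front wall. Behind it to x 133 a pusher channel 72 mm high.
- light (a point): Middle of the grey work light (50 x 182 x 22 mm, along the machine's y, 304 to 326 mm above the table) over the upper part of the hand wheel, on two 12 mm posts 19 mm behind (+x) its middle line, 85 mm either side. A tool pointing straight down has no room beneath it: tilt it along the wheel's axis.
- mouth (a point): Middle of the heel's way through the chute's yellow-rimmed opening, at the rim's level (150 mm above the table); axes as the machine's. The opening runs 25 mm either way in x, 22 mm to -y and 27 mm to +y, of which the hanging flap takes 4 mm. The heel goes in upright with its 40 mm side along x and its 34 mm side along y (5 mm play each side).
- flap (a joint): Orange flap 48 x 46 x 3 mm closing the mouth 4 mm below its rim; hinged along the mouth's +y side, swings down into the chute. 0 = closed, 1.5 = hanging open (rad). A weak spring (about 0.2 N at its free edge) closes it; a heel let go some 40 mm into the mouth falls by its weight to the chute floor, stays standing, and the flap shuts above it.
- tray (a point): Point on the floor of the open front tray (12 mm above the table), on the lane's middle line, 45 mm in front of the exit; a heel pushed out stands within some 25 mm of it. Axes as the machine's. Cheeks 30 mm high and 44 mm apart; an end lip 14 mm high 59 mm in front (-x). A 22 mm rubber keeper flap at the top of the exit steadies the heel in the chute; the heel lifts it on its way out.
- hub (a point): Centre of the outer face of the grey hand wheel (120 mm diameter, 10 mm thick). It turns with the wheel: z is the wheel's axis, leaning 35 degrees from vertical toward the machine's front; x points from the wheel's centre to the handle's pivot.
- crank (a joint): Angle of the hand wheel (rad), growing clockwise as seen facing the wheel; starts at 0 to 1.8, hard stop at 8.8. Takes about 0.1 N m and drives the pusher 12.5 mm per rad to the front; at 0 its face is 24 mm behind the chute's inside. The heel is clear of the exit at about 6.5 and well out at the stop. Stays where it is left.
- pivot (a point): Pivot of the folding handle on the wheel: 48 mm from the wheel's axis, 18 mm above its face, between two steel lugs (22 mm apart outside, rising 20 mm above the face). Turns with the wheel, axes as hub; the pivot line is y.
- fold (a joint): Handle angle (rad): 0 = folded flat across the wheel face, pointing from the pivot over the wheel's centre; pi/2 = unfolded, standing straight out along the wheel's axis (hard stop). Starts at 0 to 0.35. A friction hinge (0.06 N m) holds it where it is left.
- handle (a point): Point on the handle's centre line 50 mm from the pivot; moves with it, x pointing along the handle to the pivot, y the wheel's y. The handle is 78 mm long from the pivot: a 12 mm steel neck for 22 mm, then a red grip 18 mm in diameter and 56 mm long that revolves freely on it. Folded flat, its centre line is 18 mm above the wheel face.
- heel: Tan cork block heel, 40 (x) x 34 (y) x 75 mm tall, 0.1 to 0.18 kg, with a black rubber foot and a brown line 55 mm up. Origin: centre of its underside. Starts standing, any yaw, on one of four places among the bystanders.
- black_heel: Bystander: same block heel in black, standing; origin at its underside. Leave alone.
- glue: Bystander: yellow bottle, 50 mm diameter, 140 mm tall, red cap, origin at its underside. Leave alone.
- tin: Bystander: steel tin, 62 mm diameter, 75 mm tall, origin at its underside. Leave alone.
- hammer: Bystander: hammer 240 mm long lying on the right of the table, origin under its middle. Leave alone.
Things that resemble listed ones, but are neither listed nor needed, are in the scene too. Several things look just like the heel: the one meant starts farthest to the robot's left.

How it is judged:
By the outcome, as a careful person would: the job done as asked, in the order asked, and still so for the second after the job is handed in, with the robot touching nothing.
It also fails if it takes over 67 s, if anything falls off the work surface, if the arm or the gripper's body presses on something with over 40 N, if the wrist force passes 120 N, or if a joint passes its speed limit or range.

ROBOT

A 6-joint arm with a two-finger parallel gripper is mounted at the origin on the work surface. World frame = base frame: x ahead of the robot, y to its left, z up, the work surface at z = 0. Lengths are in mm, angles in rad, forces in N, time in s.
With the tool pointing down it reaches from about 375 to 750 mm from the base axis. Payload 9 kg.
Tool frame: the origin (TCP) lies at the very end of the fingers, on their centre line; the grasp point (between the pads) lies 19 mm behind it; x points along the fingers, y is the direction in which the jaws open and shut, and the axes are right-handed (so a half turn about x gives the same grasp; the last joint's range is limited). The gripper opens to 85 mm and grips with 20 to 120 N. Pads are 22 mm wide; open, the fingers measure 114 mm over their backs; the gripper's body (76 mm by 85 mm) begins 54 mm behind the grasp point. The pads swing forward as they close: fully open they stand 13 mm farther back than shut.
Start: joints at [0.937, 0.104, 0.097, 1.564, 0, 1.353], TCP at [242.361, 548.906, 231.331] pointing down, gripper open.
Joint ranges: [-2.99, 2.99], [-0.84, 1.86], [-1.1, 1.16], [-1.84, 2.11], [-1.51, 1.56], [-3.14, 3.14]. Speed limits (rad/s): [2.22, 2.22, 2.57, 3.14, 3.14, 3.14].

INTERFACE

Orientations are given as a rotation vector (axis times angle).
In Python, from plant import ctrl gives the robot as it stands.
- The arm moves only by the tool move_arm, never from a script. Its argument "moves" is a list of rows, each a list of 2 entries, a list of its own where there are three numbers: the shift along the world's x, y, z in cm, then the turn about the world's z in rad. A call has 1 to 10 rows; each row is the pose to reach, as a shift and turn from the pose measured when the call began; what a row does not reach only later rows make up. A row lasts 1/10 s, in which the tool goes at most 50 mm and 8.59 degrees, less where a joint would pass 70% of its speed; a pose out of reach is approached as far as the arm can. A call with a gripper value outside its range is refused whole. "fingers" is the opening in per cent of the stroke, from 0 (shut) to 100 (fully open), set as the call begins (left out, the last holds). The fingers move at their own pace and stop on an object; "grip_force" is the grip in N (left out, the last holds). Time passes only in rows, so rows that repeat a pose let the fingers close. It gives the time, the measured TCP pose, the force and the opening at its end, in the units of the state.
- ctrl.observe(): the state, without advancing time (a new reading comes with each control period).
- ctrl.grab_frame(name): name is "scene" or "side" or "wrist"; returns the picture (420x560x3 uint8, red, green, blue); there is no depth.
- ctrl.camera_params(name): a dict with "fx", "fy", "cx", "cy" (pixels), "xyz" and "orientation" of the camera in the world; the wrist camera has in their place "mount" (4x4, takes a point from camera to tool coordinates, whose origin is the TCP and whose axes are the tool frame's). Camera axes: x right, y up, looking along -z (the intrinsics and any distortion apply to the point x, -y, -z); pixel columns grow to the right and rows downward; lengths in mm; the calibration is good to about 2 mm. A picture is of the moment at which its call begins: read the wrist's pose just before it. camera_params takes no time and is no camera call.
- ctrl.sign_off(): hands the job in, once; it reports no verdict.
The state is a dict: "time_s": time; "qpos": joint angles; "joint_velocities": joint speeds; "joint_torque": joint torques, N m; "ee_pos": TCP position; "tool_rot": TCP orientation; "force": force on the tool from outside, world axes, zero at the start; "wrist_torque": the same for the moment, N m; "width": opening from 0.0 (shut) to 1.0 (fully open).
Only numpy, scipy, OpenCV 4.12 (cv2) and the standard library are available. Lean on these libraries where they do the work, as an engineer would, in place of code of your own. Each camera call takes 0.05 s, during which the arm holds its last target.

## Working session

There is one attempt and no reset: what is moved stays moved. The work goes in short steps, Python scripts to look and compute and a tool call to move; the robot and the scene stay as the last step left them, time stands still between calls to the robot, and variables do not carry over. Pictures are saved under pics/ and viewed, and the job is handed in when it is done.

Besides the shell and the picture viewer there is one more tool, called as name([rows], argument=value, ...), one row to a line, values as JSON. move_arm: Moves the arm, as the interface text tells. Its arguments: {"type":"object","properties":{"moves":{"type":"array"},"fingers":{"type":"number"},"grip_force":{"type":"number"}},"required":["moves"]}

```bash
ls; mkdir -p pics
cat > h.py <<'E'
import numpy as np,cv2
from plant import ctrl
def save(n,f): cv2.imwrite(f'pics/{f}.png',cv2.cvtColor(n,cv2.COLOR_RGB2BGR))
E
python3 - <<'E'
from h import *
s=ctrl.observe();print(s)
for c in ("scene","side","wrist"):
    im=ctrl.grab_frame(c);save(im,c+"0");np.save(f'pics/{c}0.npy',im)
    print(c,ctrl.camera_params(c))
E
```

```text
pics
{'time_s': 0.0, 'qpos': array([9.37320319e-01, 1.04676389e-01, 9.64965439e-02, 1.56390240e+00,
       1.95052471e-05, 1.35308150e+00]), 'joint_velocities': array([-0.0001862 , -0.00054245,  0.00058442,  0.00064033, -0.00059482,
        0.00013428]), 'joint_torque': array([ 1.36998074e-04, -5.56934774e+01,  5.03641927e+01,  1.70465035e-02,
       -4.34888962e-04,  2.11189376e-05]), 'ee_pos': array([242.13153844, 548.62383213, 230.55075066]), 'tool_rot': array([ 0.32521765,  1.54663437, -0.32705569]), 'force': array([ 0.17263149, -1.18913104,  0.41957539]), 'wrist_torque': array([-0.04852978,  0.004767  , -0.01236159]), 'width': 0.9988190643221224}
scene {'fx': 443.08677852169563, 'fy': 443.08677852169563, 'cx': 271.62320189608585, 'cy': 214.82671444242322, 'xyz': array([ 636.34950273, -614.82631866, 1280.81981773]), 'orientation': array([0.51126899, 0.06429998, 0.24272029])}
side {'fx': 397.637069593669, 'fy': 397.637069593669, 'cx': 278.3106268791281, 'cy': 211.8368350039236, 'xyz': array([ 144.53339945, -531.11373735,  831.38103917]), 'orientation': array([ 0.75336477, -0.22341201, -0.50094125])}
wrist {'fx': 361.0131196376874, 'fy': 361.0131196376874, 'cx': 272.9997880966839, 'cy': 208.7477039547565, 'mount': array([[ 3.26659695e-05,  3.10863475e-01, -9.50454575e-01,
        -1.42074173e+02],
       [ 9.99999973e-01, -2.27869038e-04, -4.01599332e-05,
        -1.17383324e+00],
       [-2.29063426e-04, -9.50454548e-01, -3.10863474e-01,
        -8.01621965e+01],
       [ 0.00000000e+00,  0.00000000e+00,  0.00000000e+00,
         1.00000000e+00]])}
```

View pics/scene0.png

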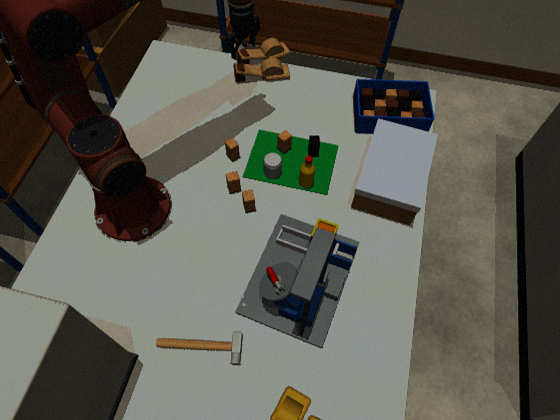

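View pics/side0.png

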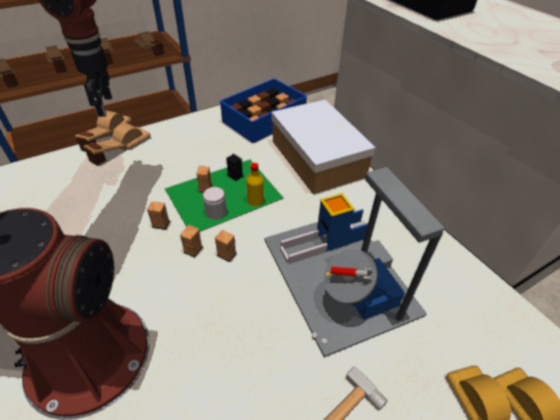

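View pics/wrist0.png

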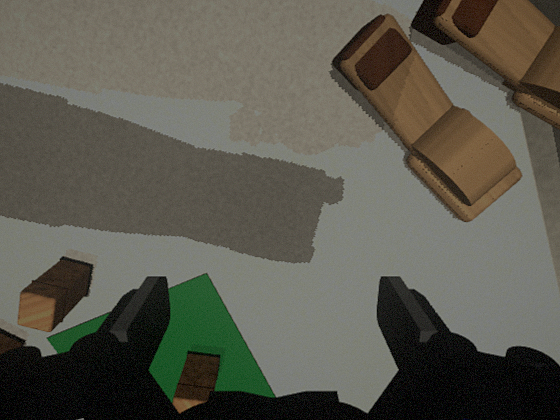

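```bash
cat >> h.py <<'E'
from scipy.spatial.transform import Rotation as R
def cam(c,s=None):
    p=ctrl.camera_params(c)
    if 'mount' in p:
        s=s or ctrl.observe()
        M=p['mount'];Rt=R.from_rotvec(s['tool_rot']).as_matrix()
        return p,Rt@M[:3,:3],Rt@M[:3,3]+s['ee_pos']
    return p,R.from_rotvec(p['orientation']).as_matrix(),p['xyz']
def p2w(c,u,v,z,s=None):
    p,Rm,o=cam(c,s)
    d=Rm@np.array([(u-p['cx'])/p['fx'],-(v-p['cy'])/p['fy'],-1])
    return o+d*(z-o[2])/d[2]
def w2p(c,X,s=None):
    p,Rm,o=cam(c,s)
    q=(np.atleast_2d(X)-o)@Rm
    return np.c_[p['cx']-p['fx']*q[:,0]/q[:,2],p['cy']+p['fy']*q[:,1]/q[:,2]]
def crop(f,x0,y0,x1,y1,k,out):
    im=cv2.imread(f'pics/{f}.png')[y0:y1,x0:x1]
    cv2.imwrite(f'pics/{out}.png',cv2.resize(im,None,fx=k,fy=k,interpolation=cv2.INTER_CUBIC))
E
python3 - <<'E'
from h import *
for u,v in [(233,149),(285,140),(233,181),(249,201),(314,145)]: print('scene',u,v,p2w('scene',u,v,40).round())
for u,v in [(158,215),(204,178),(191,240),(226,245),(235,166)]: print('side',u,v,p2w('side',u,v,40).round())
crop('scene0',215,115,345,215,6,'c1')
crop('scene0',225,205,365,350,4,'c2')
crop('side0',260,160,450,350,3,'c3')
E
```

```text
scene 233 149 [267. 288.  40.]
scene 285 140 [435. 372.  40.]
scene 233 181 [306. 159.  40.]
scene 249 201 [379.  96.  40.]
scene 314 145 [539. 375.  40.]
side 158 215 [259. 285.  40.]
side 204 178 [430. 367.  40.]
side 191 240 [304. 156.  40.]
side 226 245 [375.  95.  40.]
side 235 166 [538. 372.  40.]
```

View pics/c1.png

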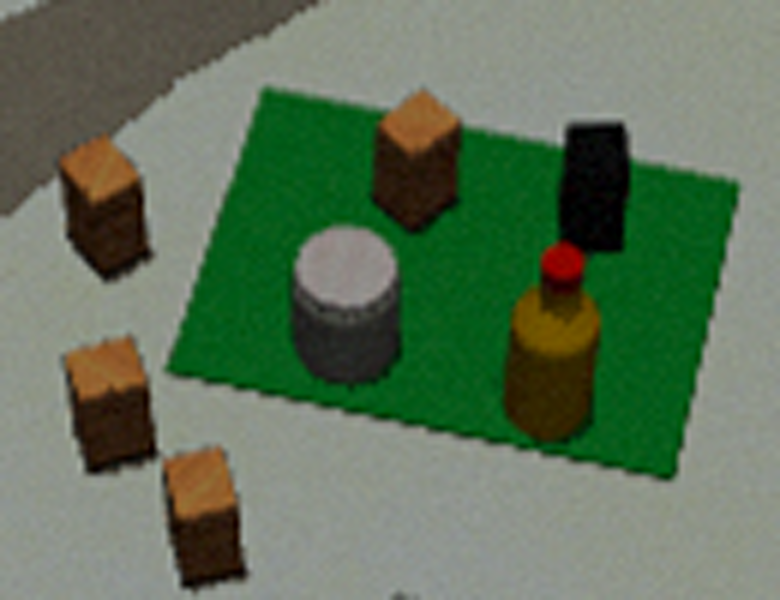

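View pics/c2.png

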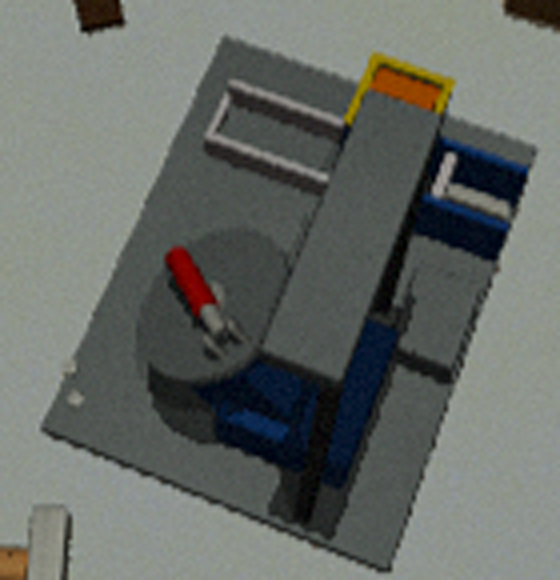

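View pics/c3.png

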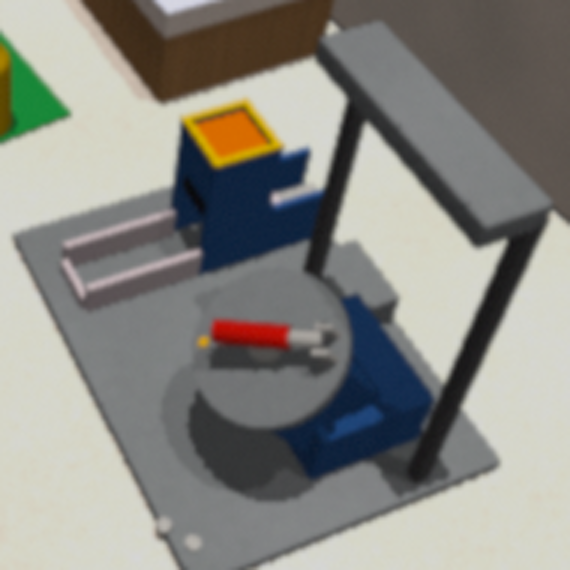

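```bash
cat > fit.py <<'E'
from h import *
from scipy.optimize import least_squares
obs=[]
def a(c,crop,k,X,uv):
    o=(np.array(uv)+.5)/k-.5+crop; obs.append((c,np.array(X,float),o))
S=(225,205);D=(260,160)
a('scene',S,4,(-135,180,12),(225,37));a('scene',S,4,(135,180,12),(537,150));a('scene',S,4,(135,-180,12),(390,570));a('scene',S,4,(-135,-180,12),(43,432))
a('side',D,3,(-135,180,12),(15,238));a('side',D,3,(135,-180,12),(497,462))
for X,uv in [((-1,133,150),(183,120)),((61,133,150),(247,101)),((61,72,150),(282,150)),((-1,72,150),(218,166))]: a('side',D,3,X,uv)
for X,uv in [((-1,133,150),(375,52)),((61,133,150),(455,80))]: a('scene',S,4,X,uv)
def tf(p,X): return R.from_euler('z',p[2]).apply(X)+[p[0],p[1],0]
def res(p):
    return np.concatenate([w2p(c,tf(p,X))[0]-o for c,X,o in obs])
if __name__=='__main__':
    r=least_squares(res,[560,-130,0.],loss='soft_l1')
    print(r.x);print(res(r.x).reshape(-1,2).round(1))
    p=r.x
    for n,X in dict(mouth=(30,102.5-2.5,150),tray=(-45-1,102,12)).items(): print(n,tf(p,X))
E
python3 fit.py
```

```text
[ 5.93440411e+02 -1.05529365e+02 -1.40315778e-01]
[[-0.9 -0.5]
 [-0.1 -0.8]
 [-0.4  0.9]
 [-1.  -0.3]
 [-0.5 -2. ]
 [ 2.9 -0.5]
 [ 0.  -0.9]
 [ 0.5 -0.8]
 [ 1.1 -1.3]
 [-0.1  0.2]
 [-1.   0.4]
 [-0.7  0.5]]
mouth [637.13114662 -10.70785091 150.        ]
tray [562.15779517   1.90153337  12.        ]
```

Run:
```python
from h import *
P=np.array([593.44,-105.53,0]);Y=-.1403
inv=lambda X:R.from_euler('z',-Y).apply(X-P)
for uv in [(318,42),(382,22),(550,200),(478,238)]:
    u,v=np.array(uv)/3+(260,160); X=p2w('side',u,v,326);print('light side',X.round(),inv(X).round())
for uv in [(370,90),(442,115),(340,385),(262,350)]:
    u,v=np.array(uv)/4+(225,205); X=p2w('scene',u,v,326);print('light scene',X.round(),inv(X).round())
# heel top
q=[]
for uv in [(422,90),(461,123),(421,152),(377,125)]:
    u,v=np.array(uv)/6+(215,115); X=p2w('scene',u,v,75);q.append(X);print('heel',X.round(1))
q=np.array(q);print(q.mean(0),np.linalg.norm(np.diff(np.r_[q,q[:1]],axis=0),axis=1))
crop('side0',150,130,280,230,6,'c4')
```

```text
light side [ 610. -104.  326.] [ 16.   4. 326.]
light side [ 661. -109.  326.] [ 67.   6. 326.]
light side [ 636. -281.  326.] [  67. -168.  326.]
light side [ 578. -281.  326.] [  10. -176.  326.]
light scene [620. -99. 326.] [ 26.  10. 326.]
light scene [ 666. -105.  326.] [ 72.  10. 326.]
light scene [ 641. -286.  326.] [  72. -172.  326.]
light scene [ 594. -277.  326.] [  24. -169.  326.]
heel [431.1 387.6  75. ]
heel [458.7 369.2  75. ]
heel [441.1 342.8  75. ]
heel [411.9 355.8  75. ]
[435.69727468 363.86152593  75.        ] [33.17282959 31.72208585 32.06781513 37.15800253]
```

View pics/c4.png

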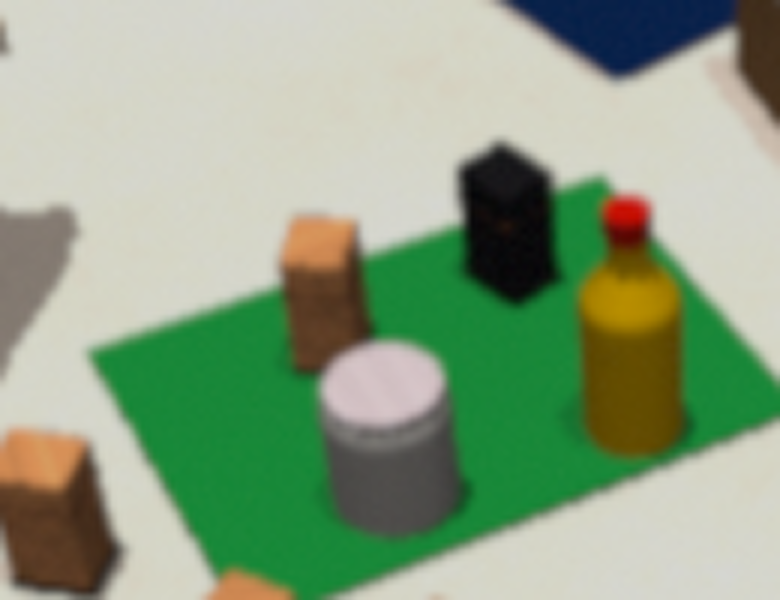

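Run:
```python
from h import *
s=ctrl.observe()
print(R.from_rotvec(s['tool_rot']).as_matrix().round(3))
print('tin',p2w('scene',346/6+215,265/6+115,75).round(),p2w('side',388/6+150,382/6+130,75).round())
print('glue',p2w('scene',564/6+215,262/6+115,140).round(),p2w('side',629/6+150,212/6+130,140).round())
print('heel side', [p2w('side',u/6+150,v/6+130,75).round() for u,v in [(297,215),(357,220),(350,270),(282,262)]])
```

```text
[[-0.001  0.404  0.915]
 [-0.001  0.915 -0.404]
 [-1.    -0.001 -0.   ]]
tin [419. 254.  75.] [417. 251.  75.]
glue [542. 238. 140.] [537. 234. 140.]
heel side [array([428., 385.,  75.]), array([453., 367.,  75.]), array([434., 333.,  75.]), array([408., 355.,  75.])]
```

move_arm([
  [[3,-3,0],0],
  [[7,-7,0],0],
  [[11,-11,0],-0.05],
  [[15,-15,0],-0.1],
  [[18,-17.8,0],-0.14],
  [[19,-18.7,0],-0.14],
  [[19,-18.7,0],-0.14],
  [[19,-18.7,0],-0.14],
])

```text
time_s: 0.95
ee_pos: [432.2, 361.4, 230.4]
tool_rot: [0.436, 1.528, -0.437]
force: [0.3, 0.2, 0.2]
width: 1.002
```

Run:
```python
from h import *
s=ctrl.observe();im=ctrl.grab_frame('wrist');save(im,'w1');print(s['ee_pos'],s['joint_velocities'].round(3),s['force'],s['qpos'].round(2))
import pickle;pickle.dump({k:s[k] for k in s},open('pics/w1.pkl','wb'))
```

```text
[432.18964974 361.41738357 230.43833921] [ 0.03  -0.005  0.     0.     0.001  0.001] [0.2948282  0.22886086 0.19052401] [ 0.46 -0.01 -0.02  1.56 -0.    1.02]
```

View pics/w1.png

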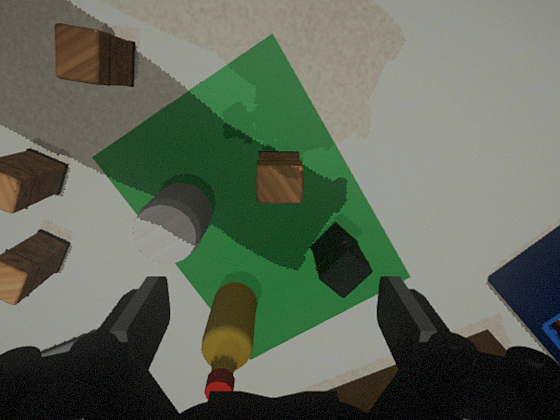

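Run:
```python
from h import *
import pickle
s=pickle.load(open('pics/w1.pkl','rb'))
crop('w1',235,130,325,220,7,'c5')
q=np.array([p2w('wrist',u,v,75,s) for u,v in [(257,165),(302,164),(303,203),(258,204)]])
print(q.round(1),q.mean(0),np.linalg.norm(np.diff(np.r_[q,q[:1]],axis=0),axis=1))
M=R.from_rotvec(s['tool_rot']).as_matrix();print('tool y yaw',np.degrees(np.arctan2(M[1,1],M[0,1])))
e=q[1]-q[0]+q[2]-q[3];print('heel yaw',np.degrees(np.arctan2(e[1],e[0])))
```

```text
[[406.4 360.1  75. ]
 [425.5 392.4  75. ]
 [455.3 375.9  75. ]
 [435.5 342.4  75. ]] [430.66805081 367.68303508  75.        ] [37.5196405  34.047199   38.83491988 34.0725849 ]
tool y yaw 58.087910384826195
heel yaw 59.42987060216041
```

View pics/c5.png

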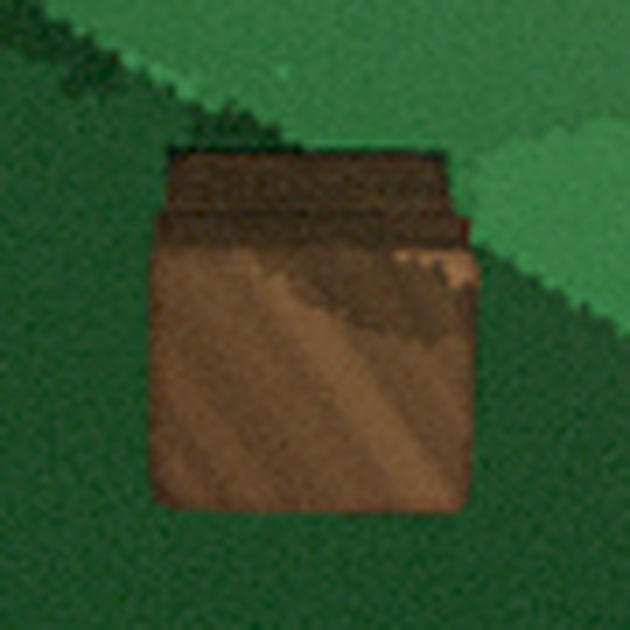

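move_arm([
  [[-0.1,0.5,-3],0.02],
  [[-0.1,0.5,-7],0.02],
  [[-0.1,0.5,-11],0.02],
  [[-0.1,0.5,-14],0.02],
  [[-0.1,0.5,-16.5],0.02],
  [[-0.1,0.5,-18],0.02],
  [[-0.1,0.5,-18],0.02],
  [[-0.1,0.5,-18],0.02],
], fingers=100)

```text
time_s: 1.8
ee_pos: [430.7, 367.7, 51.6]
tool_rot: [0.419, 1.53, -0.419]
force: [-0.5, 0.8, 1.4]
width: 1.0
```

move_arm([
  [[0,0,0],0],
  [[0,0,0],0],
  [[0,0,0],0],
  [[0,0,0],0],
  [[0,0,0],0],
  [[0,0,0],0],
], fingers=30, grip_force=30)

```text
time_s: 2.4
ee_pos: [431.4, 368.0, 52.6]
tool_rot: [0.42, 1.529, -0.419]
force: [-1.3, 0.1, 6.2]
width: 0.464
```

move_arm([
  [[0,0,1],0],
  [[0,0,4],0],
  [[0,0,8],0],
  [[0,0,12],0],
  [[0,0,16],0],
  [[0,0,18.5],0],
  [[0,0,18.5],0],
])

```text
time_s: 3.1
ee_pos: [432.8, 368.7, 242.5]
tool_rot: [0.423, 1.524, -0.415]
force: [-0.3, -0.5, -1.1]
width: 0.461
```

move_arm([
  [[1,-2,0],-0.1],
  [[3,-6,0],-0.24],
  [[6,-10.5,0],-0.38],
  [[8.5,-15,0],-0.52],
  [[11,-19.5,0],-0.66],
  [[13,-24,0],-0.8],
  [[15,-28,0],-0.94],
  [[17,-32,0],-1.08],
  [[19,-35,0],-1.17],
  [[20,-36.8,0],-1.17],
])

```text
time_s: 4.1
ee_pos: [633.3, -2.2, 240.7]
tool_rot: [1.31, 1.134, -1.31]
force: [-0.3, 0.3, -1.1]
width: 0.467
```

move_arm([
  [[0,0,0],0],
  [[0,0,0],0],
])

```text
time_s: 4.3
ee_pos: [632.6, -2.3, 239.2]
tool_rot: [1.31, 1.135, -1.313]
force: [0.4, 0.7, -1.5]
width: 0.466
```

```bash
cat >> h.py <<'E'
import pickle
def shot(c,n):
    s=ctrl.observe();im=ctrl.grab_frame(c);save(im,n);pickle.dump(dict(s),open(f'pics/{n}.pkl','wb'));return s
def load(n): return pickle.load(open(f'pics/{n}.pkl','rb'))
def tyaw(s):
    M=R.from_rotvec(s['tool_rot']).as_matrix();return np.degrees(np.arctan2(M[1,1],M[0,1])),M
E
python3 - <<'E'
from h import *
s=shot('wrist','w2');print(s['ee_pos'],tyaw(s)[0],s['force'],s['width'],s['qpos'].round(2))
E
```

```text
[632.62867095  -2.33421623 239.21764767] -8.062834850268693 [ 0.38934383  0.73445659 -1.52624806] 0.46600804023537307 [-0.21  0.21  0.22  1.59 -0.    1.5 ]
```

View pics/w2.png

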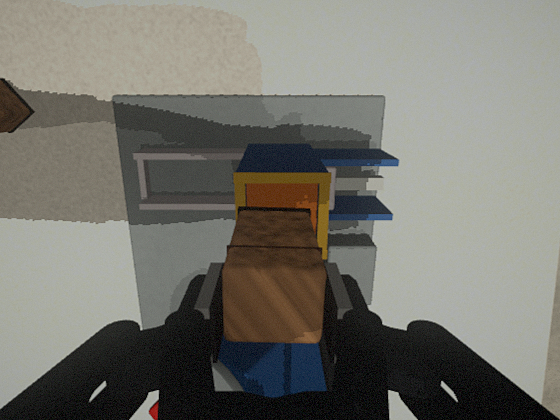

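Run:
```python
from h import *
crop('w2',210,130,350,350,3.5,'c6')
s=load('w2')
P=np.array([593.44,-105.53,0]);Y=-.1403
inv=lambda X:R.from_euler('z',-Y).apply(X-P)
for u,v in [(235,173),(331,172),(328.5,255)]: print(p2w('wrist',u,v,150,s).round(1),inv(p2w('wrist',u,v,150,s)).round(1))
zb=s['ee_pos'][2]-52
for u,v,z in [(239,209,zb),(313,209,zb),(223,341,zb+75),(326,341,zb+75)]: print('heel',inv(p2w('wrist',u,v,z,s)).round(1))
print('tcp',inv(s['ee_pos']).round(1), 'tow',tf if 0 else '')
```

```text
[611.3  28.3 150. ] [ -1. 135. 150.]
[673.4  20.1 150. ] [ 61.6 135.6 150. ]
[666.3 -39.  150. ] [ 62.9  76.1 150. ]
heel [  4.5 122.6 187.2]
heel [ 46.3 122.5 187.2]
heel [  3.8  92.6 262.2]
heel [ 44.4  92.5 262.2]
tcp [ 24.4 107.7 239.2] tow
```

View pics/c6.png

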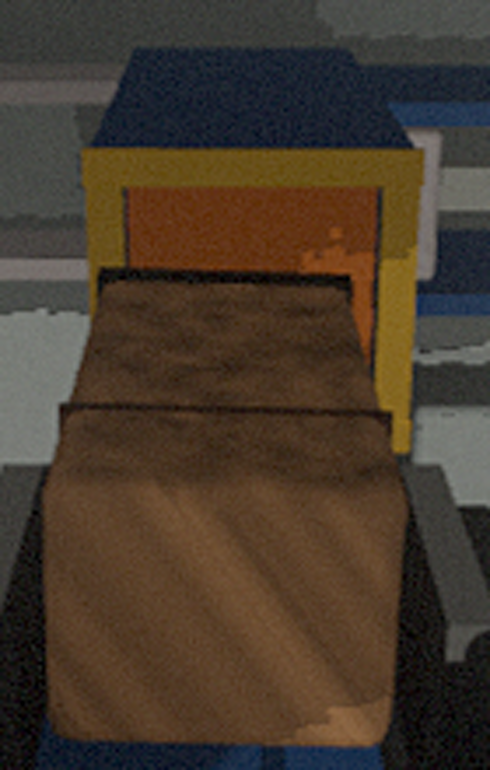

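move_arm([
  [[0.3,-0.3,-1],0],
  [[0.5,-0.55,-2],0],
  [[0.5,-0.55,-2.9],0],
  [[0.5,-0.55,-2.9],0],
  [[0.5,-0.55,-2.9],0],
])

```text
time_s: 4.85
ee_pos: [637.2, -6.8, 210.4]
tool_rot: [1.309, 1.136, -1.312]
force: [0.2, -0.4, -1.1]
width: 0.464
```

Run:
```python
from h import *
s=shot('wrist','w3');print(s['ee_pos'],tyaw(s)[0],s['force'])
crop('w3',200,130,360,350,3.5,'c7')
s=shot('side','s3');crop('s3',310,60,460,260,3.5,'c8')
```

```text
[637.22194967  -6.80072803 210.39331982] -7.980323342509001 [ 0.17075646 -0.41767497 -1.10654252]
```

View pics/c7.png

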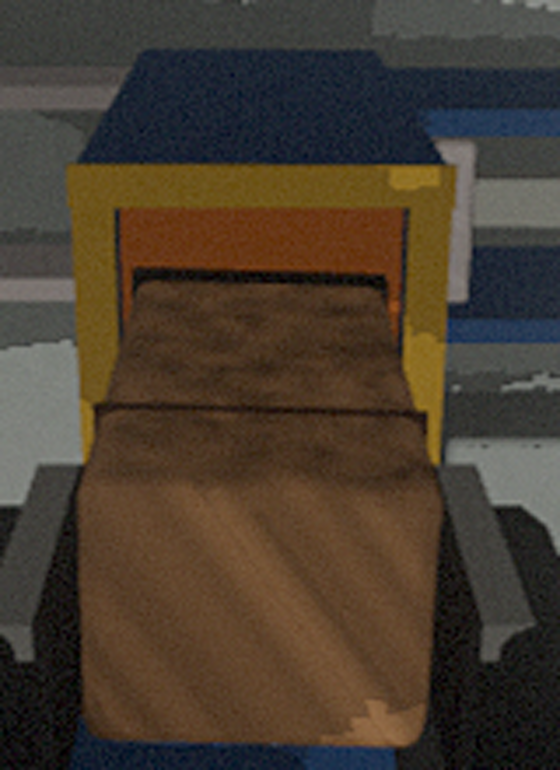

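View pics/s3.png

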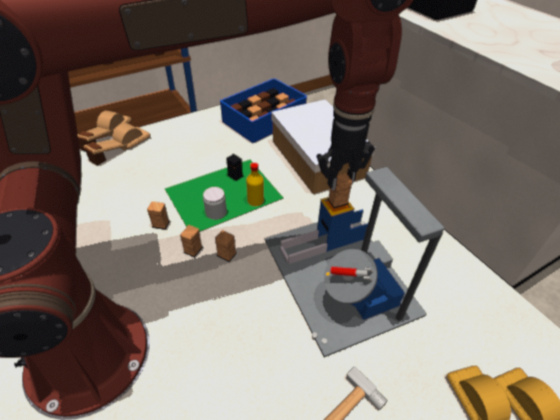

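```bash
python3 - <<'E'
from h import *
s=load('w3')
P=np.array([593.44,-105.53,0]);Y=-.1403
inv=lambda X:R.from_euler('z',-Y).apply(X-P)
f=lambda u,v,z:inv(p2w('wrist',(u+.5)/3.5-.5+200,(v+.5)/3.5-.5+130,z,s)).round(1)
print('rim',f(68,165,150),f(457,165,150),'inner',f(115,208,150),f(409,208,150),f(446,440,150))
print('heel',f(135,272,158),f(388,272,158),'top',f(88,745,233),f(425,745,233))
print(inv(s['ee_pos']).round(1))
E
crop() { :; }; python3 -c "
from h import *
crop('s3',300,160,400,270,6,'c8')"
```

```text
rim [ -2.  135.4 150. ] [ 61.6 135.5 150. ] inner [  5.4 128.1 150. ] [ 54.1 128.2 150. ] [ 62.2  85.9 150. ]
heel [  9.2 119.6 158. ] [ 50.1 119.6 158. ] top [  9.6  87.8 233. ] [ 47.7  87.7 233. ]
[ 29.5 103.9 210.4]
```

View pics/c8.png

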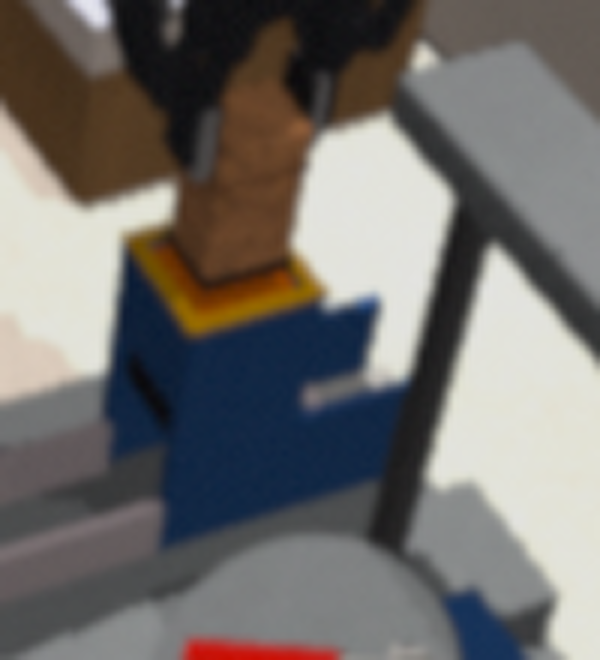

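move_arm([
  [[0,-0.15,-0.4],0],
  [[0,-0.15,-0.9],0],
  [[0,-0.15,-1.4],0],
  [[0,-0.15,-1.9],0],
  [[0,-0.15,-2.4],0],
  [[0,-0.15,-2.4],0],
])

```text
time_s: 5.55
ee_pos: [637.2, -8.5, 186.1]
tool_rot: [1.309, 1.136, -1.312]
force: [0.1, -0.9, -2.0]
width: 0.467
```

Run:
```python
from h import *
s=shot('wrist','w4');print(s['ee_pos'],s['force'],s['wrist_torque'])
crop('w4',200,130,360,350,3.5,'c9')
```

```text
[637.1954663   -8.48105418 186.08515704] [ 0.14935186 -0.85033771 -2.01307565] [-0.23720106  0.04648341 -0.0032346 ]
```

View pics/c9.png

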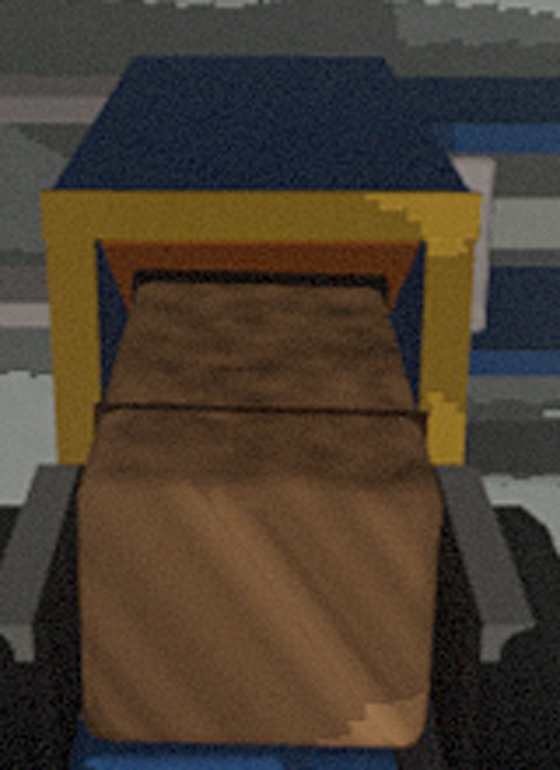

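move_arm([
  [[0,0,-0.5],0],
  [[0,0,-1],0],
  [[0,0,-1.5],0],
  [[0,0,-2],0],
  [[0,0,-2.5],0],
  [[0,0,-2.9],0],
  [[0,0,-2.9],0],
  [[0,0,-2.9],0],
])

```text
time_s: 6.4
ee_pos: [637.3, -8.5, 157.6]
tool_rot: [1.309, 1.136, -1.312]
force: [-0.3, -0.2, -1.9]
width: 0.464
```

Run:
```python
from h import *
s=shot('wrist','w5');print(s['ee_pos'],s['force'],s['wrist_torque'])
crop('w5',200,130,360,350,3.5,'c10')
```

```text
[637.27734255  -8.46406414 157.55835352] [-0.28522519 -0.16473124 -1.89752213] [-0.05776819  0.04401373 -0.03338183]
```

View pics/c10.png

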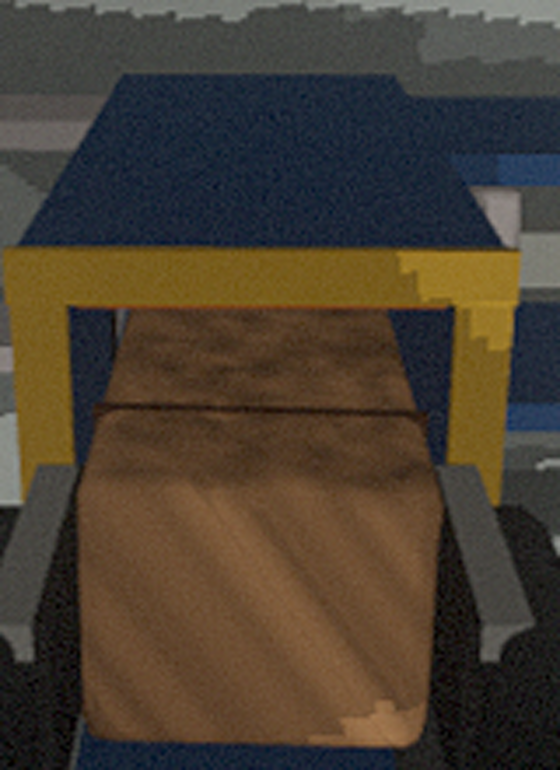

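move_arm([
  [[0,0,0],0],
  [[0,0,0],0],
  [[0,0,0],0],
  [[0,0,0],0],
  [[0,0,0],0],
  [[0,0,0],0],
], fingers=80)

```text
time_s: 7.05
ee_pos: [637.4, -8.5, 157.8]
tool_rot: [1.309, 1.135, -1.312]
force: [-0.1, -0.7, -0.1]
width: 0.801
```

Run:
```python
from h import *
s=shot('wrist','w6');print(s['ee_pos'],s['force'],s['width'])
```

```text
[637.40023825  -8.50699677 157.81699991] [-0.05247347 -0.66613787 -0.06902197] 0.800918198488312
```

View pics/w6.png

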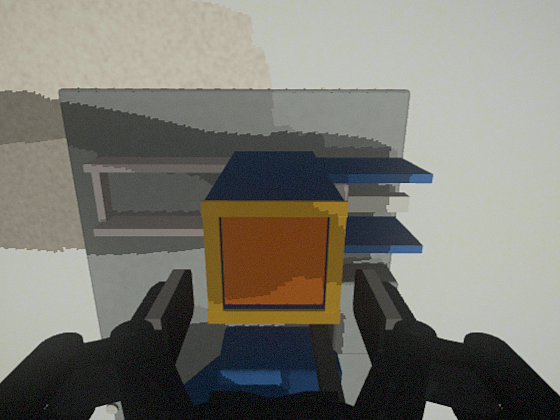

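move_arm([
  [[0,0,2],0],
  [[0,0,6],0],
  [[-3,0,10],0.1],
  [[-7,0,13],0.25],
  [[-11,-2,14.5],0.4],
  [[-13,-5,14.5],0.55],
  [[-13,-9,14.5],0.7],
  [[-13,-13,14.5],0.85],
  [[-13,-16,14.5],1],
  [[-13,-18,14.5],1.14],
], fingers=60)

```text
time_s: 8.1
ee_pos: [507.0, -190.7, 302.7]
tool_rot: [0.444, 1.52, -0.442]
force: [0.2, 0.1, -0.2]
width: 0.603
```

move_arm([
  [[0,0,0],0.14],
  [[0,0,0],0.28],
  [[0,0,0],0.42],
  [[0,0,0],0.43],
  [[0,0,0],0.43],
])

```text
time_s: 8.6
ee_pos: [507.0, -190.7, 302.8]
tool_rot: [0.111, 1.564, -0.108]
force: [0.6, -0.3, -0.3]
width: 0.601
```

Run:
```python
from h import *
s=shot('wrist','w7');print(s['ee_pos'],tyaw(s)[0],s['force'],s['width'],s['qpos'].round(2))
```

```text
[ 507.03369794 -190.68468071  302.75570746] 82.02170314321239 [ 0.55172005 -0.28897366 -0.30333655] 0.6008220558426076 [-0.6  -0.05  0.07  1.69  0.   -0.46]
```

View pics/w7.png

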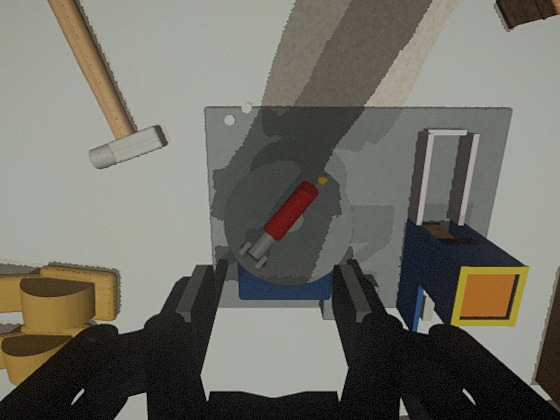

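Run:
```python
from h import *
crop('w7',200,90,380,310,3.5,'c11')
s=shot('side','s4');crop('s4',310,235,390,325,7,'c12')
s=shot('scene','n4');crop('n4',250,250,330,340,7,'c13')
```

View pics/c11.png

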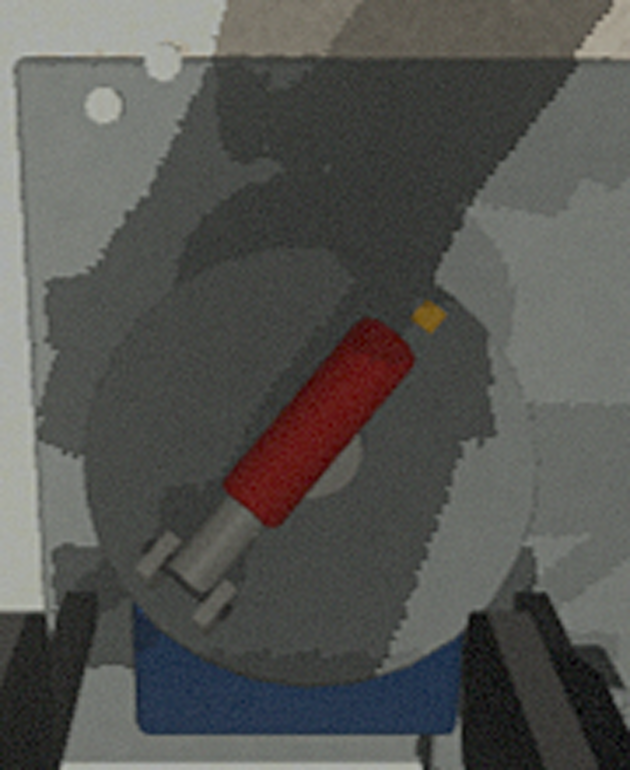

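View pics/c12.png

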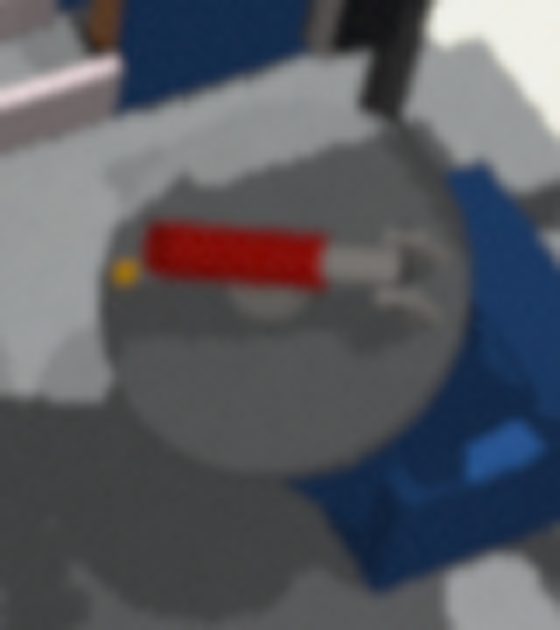

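View pics/c13.png

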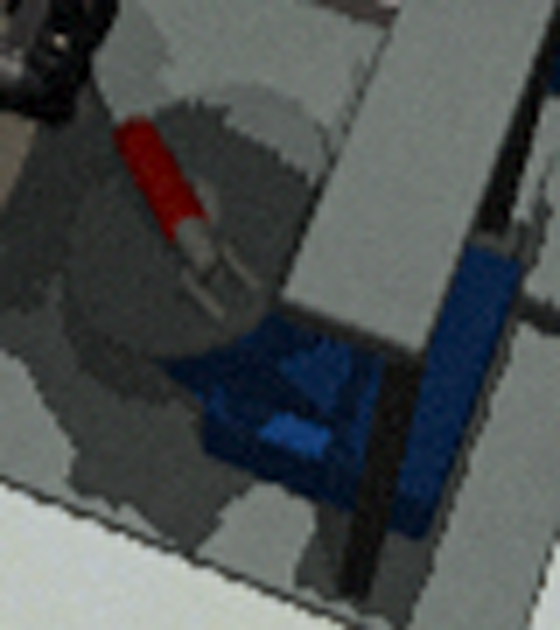

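```bash
cat > wf.py <<'E'
from h import *
from scipy.optimize import least_squares
PM=np.array([593.44,-105.53,-.1403])
RM=R.from_euler('z',PM[2]).as_matrix()
def m2w(X): return np.atleast_2d(X)@RM.T+[PM[0],PM[1],0]
def w2m(X): return (np.atleast_2d(X)-[PM[0],PM[1],0])@RM
L=np.radians(35)
n=np.array([-np.sin(L),0,np.cos(L)]);up=np.array([np.cos(L),0,np.sin(L)]);yv=np.array([0,1,0.])
# clockwise seen facing: at up moving to -y.  radial(phi)=cos phi*up - sin phi*y
def rad(phi): return np.cos(phi)*up-np.sin(phi)*yv
def hnd(h,phi,fold,s): # point at distance s from pivot along handle
    r=rad(phi); return h+48*r+18*n+s*(-np.cos(fold)*r+np.sin(fold)*n)
if __name__=='__main__':
    sw=load('w7');U={'wrist':((200,90),3.5,sw),'side':((310,235),7,None),'scene':((250,250),7,None)}
    ext=[('wrist',0,-1,86),('wrist',0,1,533),('wrist',1,-1,247),('wrist',1,1,687),('side',0,-1,103),('side',0,1,470),('side',1,1,472)]
    pts=[('wrist',78,(392,338)),('wrist',22,(258,505)),('wrist',0,(190,583)),('side',78,(150,247)),('side',22,(325,263)),('side',0,(405,272)),('scene',78,(133,130)),('scene',22,(190,235)),('scene',0,(218,290))]
    def conv(c,uv): o,k,s=U[c]; return (np.array(uv)+.5)/k-.5+o
    t=np.linspace(0,2*np.pi,181)
    circ=np.array([60*rad(a) for a in t])
    def res(p):
        h=p[:3];out=[]
        for c,ax,sg,val in ext:
            o,k,s=U[c];q=w2p(c,m2w(h+circ),s)[:,ax]
            out.append((q.max() if sg>0 else q.min())-((val+.5)/k-.5+o[ax]))
        for c,d,uv in pts:
            out+=list(w2p(c,m2w(hnd(h,p[3],p[4],d)),U[c][2])[0]-conv(c,uv))
        return np.array(out)
    for p0 in (0.5,1.0):
        r=least_squares(res,[-20,-80,130,p0,.1],x_scale=[10,10,10,.1,.1],loss='soft_l1')
        print(r.x.round(3),r.cost);
    print(res(r.x)[:7].round(1));print(res(r.x)[7:].reshape(-1,2).round(1))
    p=r.x
    for s in (0,22,50,78): print(s,m2w(hnd(p[:3],p[3],p[4],s)).round(1))
    for ph in np.arange(0,6.3,.785): print('unfold',ph.round(2),'mach',(p[:3]+48*rad(ph)+75*n).round(0),'world',m2w(p[:3]+48*rad(ph)+75*n).round(0))
E
python3 wf.py
```

```text
[-38.754 -82.286 127.504   0.704   0.168] 6.885722393578554
[-38.754 -82.286 127.504   0.704   0.168] 6.885722393761982
[ 0.3  1.2  0.5 -0.8 -0.3 -0.3  0.5]
[[-0.1 -0.1]
 [-3.   1.8]
 [ 0.1 -0.7]
 [ 0.2 -0. ]
 [ 1.1  0.1]
 [ 0.3 -0.2]
 [-0.2  0.3]
 [ 0.3 -0.4]
 [-0.2 -2.3]]
0 [[ 558.7 -215.1  163.2]]
22 [[ 545.1 -199.   156.8]]
50 [[ 527.9 -178.5  148.5]]
78 [[ 510.7 -158.   140.3]]
unfold 0.0 mach [-42. -82. 216.] world [[ 540. -181.  216.]]
unfold 0.78 mach [ -54. -116.  208.] world [[ 524. -213.  208.]]
unfold 1.57 mach [ -82. -130.  189.] world [[ 494. -223.  189.]]
unfold 2.36 mach [-110. -116.  169.] world [[ 469. -205.  169.]]
unfold 3.14 mach [-121.  -82.  161.] world [[ 462. -170.  161.]]
unfold 3.92 mach [-110.  -48.  169.] world [[ 478. -138.  169.]]
unfold 4.71 mach [-82. -34. 189.] world [[ 508. -128.  189.]]
unfold 5.5 mach [-54. -48. 208.] world [[ 533. -146.  208.]]
unfold 6.28 mach [-42. -82. 216.] world [[ 540. -181.  216.]]
```

```bash
cat > plan.py <<'E'
from wf import *
H=np.array([-38.754,-82.286,127.504]);PHI=.704;F0=.168
def dvec(f):
    return -np.cos(f)*rad(PHI)+np.sin(f)*n
def pose(f,s=58,below=12):
    Q=m2w(hnd(H,PHI,f,s))[0];d=RM@dvec(f)
    yaw=np.degrees(np.arctan2(-d[0],d[1]))
    return Q-[0,0,below],yaw
if __name__=='__main__':
    s=ctrl.observe();y0=tyaw(s)[0]
    for f in [F0,F0]+list(np.linspace(F0,np.pi/2,13)):
        T,y=pose(f);print(round(f,2),T.round(1),round(y,1),'rel cm',((T-s['ee_pos'])/10).round(2),'turn',round(np.radians(y-y0),3))
E
python3 plan.py
```

```text
0.17 [ 523.  -172.7  134.2] 40.1 rel cm [  1.59   1.79 -16.86] turn -0.733
0.17 [ 523.  -172.7  134.2] 40.1 rel cm [  1.59   1.79 -16.86] turn -0.733
0.17 [ 523.  -172.7  134.2] 40.1 rel cm [  1.59   1.79 -16.86] turn -0.733
0.28 [ 520.  -173.3  140.3] 42.7 rel cm [  1.3    1.74 -16.25] turn -0.687
0.4 [ 517.6 -174.4  146.5] 45.3 rel cm [  1.05   1.62 -15.63] turn -0.643
0.52 [ 515.8 -176.1  152.8] 47.7 rel cm [  0.87   1.45 -15.  ] turn -0.599
0.64 [ 514.5 -178.3  159. ] 50.2 rel cm [  0.74   1.23 -14.37] turn -0.556
0.75 [ 513.8 -181.1  165.2] 52.8 rel cm [  0.67   0.95 -13.75] turn -0.511
0.87 [ 513.8 -184.3  171.2] 55.6 rel cm [  0.67   0.63 -13.16] turn -0.463
0.99 [ 514.3 -187.9  176.9] 58.5 rel cm [  0.72   0.27 -12.59] turn -0.412
1.1 [ 515.5 -191.9  182.2] 61.8 rel cm [  0.84  -0.13 -12.05] turn -0.355
1.22 [ 517.2 -196.2  187.1] 65.5 rel cm [  1.01  -0.56 -11.56] turn -0.289
1.34 [ 519.5 -200.8  191.6] 69.9 rel cm [  1.25  -1.02 -11.12] turn -0.212
1.45 [ 522.4 -205.6  195.5] 75.3 rel cm [  1.53  -1.49 -10.73] turn -0.119
1.57 [ 525.7 -210.4  198.7] 82.0 rel cm [  1.87  -1.98 -10.4 ] turn -0.002
```

move_arm([
  [[0.3,0.3,-1],-0.14],
  [[0.7,0.7,-3],-0.28],
  [[1,1.2,-6],-0.42],
  [[1.6,1.8,-8],-0.56],
  [[1.6,1.8,-9.5],-0.7],
  [[1.6,1.8,-10.5],-0.73],
  [[1.6,1.8,-10.5],-0.73],
  [[1.6,1.8,-10.5],-0.73],
], fingers=42)

```text
time_s: 9.55
ee_pos: [523.1, -172.6, 198.1]
tool_rot: [0.677, 1.458, -0.677]
force: [-0.2, 0.6, 1.2]
width: 0.417
```

Run:
```python
from plan import *
s=shot('wrist','w8');print(s['ee_pos'],tyaw(s)[0],s['force'],s['width'],s['qpos'].round(2))
print([w2p('wrist',m2w(hnd(H,PHI,F0,d)),s).round(0) for d in (0,22,58,78)])
```

```text
[ 523.07083608 -172.60037351  198.07613206] 40.285694788478054 [-0.20137793  0.61963189  1.18117055] 0.41729330150642197 [-0.56 -0.06 -0.13  1.5   0.    0.31]
[array([[274., 334.]]), array([[275., 297.]]), array([[275., 235.]]), array([[275., 200.]])]
```

View pics/w8.png

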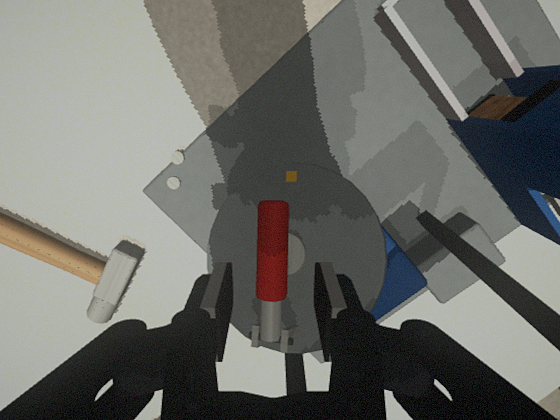

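move_arm([
  [[0,0,-1.5],0],
  [[0,0,-3],0],
  [[0,0,-4.5],0],
  [[0,0,-5.5],0],
  [[0,0,-6.2],0],
  [[0,0,-6.2],0],
  [[0,0,-6.2],0],
], fingers=36)

```text
time_s: 10.3
ee_pos: [523.4, -172.8, 136.8]
tool_rot: [0.677, 1.457, -0.677]
force: [-0.3, 1.3, -0.2]
width: 0.358
```

Run:
```python
from plan import *
s=shot('wrist','w9');print(s['ee_pos'],tyaw(s)[0],s['force'],s['width'])
s=shot('side','s9');crop('s9',290,200,420,330,5,'c14')
```

```text
[ 523.39466536 -172.837607    136.76593937] 40.288752322111016 [-0.2560573   1.33740181 -0.20165947] 0.3582194442155485
```

View pics/c14.png

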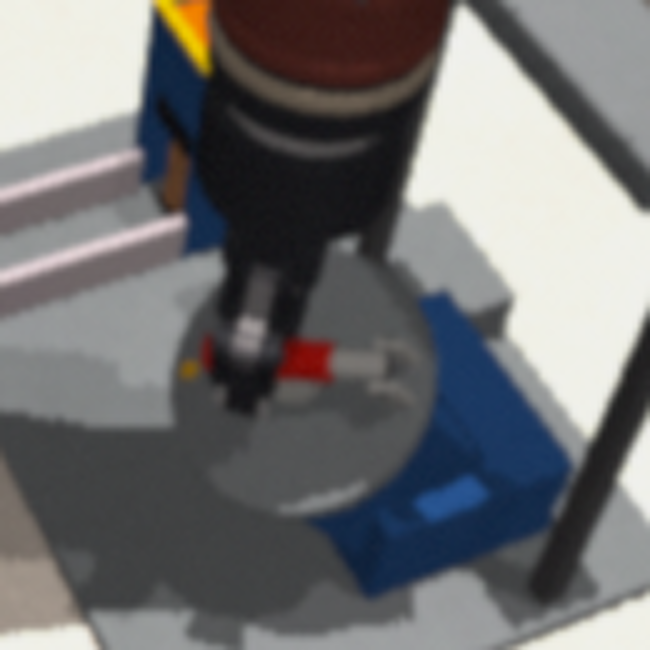

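View pics/w9.png

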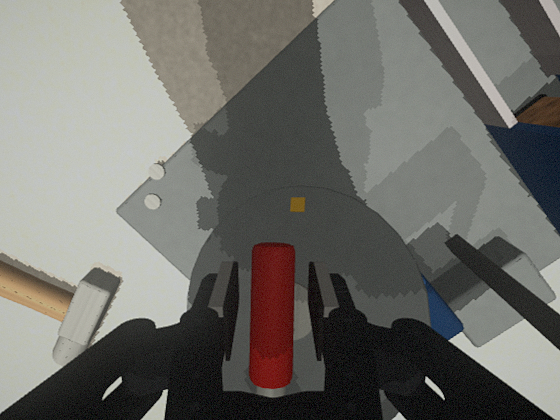

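move_arm([
  [[0,0,0],0],
  [[0,0,-0.1],0],
  [[0,0,-0.1],0],
  [[0,0,-0.1],0],
  [[0,0,-0.1],0],
], fingers=10, grip_force=25)

```text
time_s: 10.9
ee_pos: [524.0, -173.5, 136.8]
tool_rot: [0.676, 1.454, -0.678]
force: [-0.6, -2.6, 3.9]
width: 0.201
```

Run:
```python
from plan import *
s=shot('wrist','w10');print(s['ee_pos'],tyaw(s)[0],s['force'],s['width'],s['wrist_torque'])
y0=tyaw(s)[0]
T0=pose(F0)[0]; off=s['ee_pos']-T0; print('off',off)
for f in np.linspace(F0,np.pi/2+.03,16):
    T,y=pose(f);T=T+off
    print(round(f,2),((T-s['ee_pos'])/10).round(2),round(np.radians(y-y0),2))
```

```text
[ 524.01023535 -173.51765685  136.83351397] 40.27029516759057 [-0.5774263  -2.55835925  3.87028867] 0.20133593607780922 [-0.80227669  0.08445856 -0.14396732]
off [ 1.02788793 -0.83884328  2.6555754 ]
0.17 [0. 0. 0.] -0.0
0.26 [-0.24 -0.04  0.49] 0.03
0.36 [-0.45 -0.12  1.  ] 0.07
0.45 [-0.63 -0.24  1.51] 0.11
0.55 [-0.76 -0.4   2.03] 0.14
0.65 [-0.86 -0.59  2.54] 0.18
0.74 [-0.91 -0.81  3.04] 0.21
0.84 [-0.93 -1.07  3.53] 0.25
0.93 [-0.9  -1.35  4.01] 0.29
1.03 [-0.83 -1.66  4.46] 0.34
1.12 [-0.73 -1.99  4.89] 0.39
1.22 [-0.58 -2.35  5.29] 0.44
1.31 [-0.39 -2.72  5.66] 0.5
1.41 [-0.17 -3.11  5.99] 0.57
1.51 [ 0.08 -3.5   6.28] 0.66
1.6 [ 0.37 -3.9   6.53] 0.76
```

move_arm([
  [[-0.24,-0.04,0.49],0.03],
  [[-0.45,-0.12,1],0.07],
  [[-0.63,-0.24,1.51],0.11],
  [[-0.76,-0.4,2.03],0.14],
  [[-0.86,-0.59,2.54],0.18],
  [[-0.91,-0.81,3.04],0.21],
  [[-0.93,-1.07,3.53],0.25],
  [[-0.93,-1.07,3.53],0.25],
])

```text
time_s: 11.75
ee_pos: [514.9, -182.9, 171.7]
tool_rot: [0.484, 1.509, -0.479]
force: [1.9, 4.1, 1.3]
width: 0.196
```

Run:
```python
from plan import *
s=shot('wrist','w11');print(s['ee_pos'],tyaw(s)[0],s['force'],s['width'],s['wrist_torque'])
y0=tyaw(s)[0]
off=np.array([1.03,-.84,2.66])
for f in np.linspace(.84,np.pi/2+.03,9):
    T,y=pose(f);T=T+off
    print(round(f,2),((T-s['ee_pos'])/10).round(2),round(np.radians(y-y0),2))
s=shot('side','s11');crop('s11',290,200,420,330,5,'c15')
```

```text
[ 514.89617357 -182.90302797  171.72659349] 54.70841686899012 [1.90972659 4.10423053 1.33435977] 0.19640106481585912 [ 1.05669917 -0.3873501   0.04647448]
0.84 [-0.02 -0.14  0.06] 0.0
0.94 [ 0.01 -0.42  0.53] 0.04
1.03 [ 0.08 -0.73  0.99] 0.09
1.13 [ 0.19 -1.06  1.41] 0.13
1.22 [ 0.34 -1.42  1.81] 0.19
1.32 [ 0.52 -1.79  2.17] 0.25
1.41 [ 0.74 -2.17  2.5 ] 0.32
1.51 [ 0.99 -2.56  2.79] 0.41
1.6 [ 1.28 -2.97  3.04] 0.51
```

View pics/c15.png

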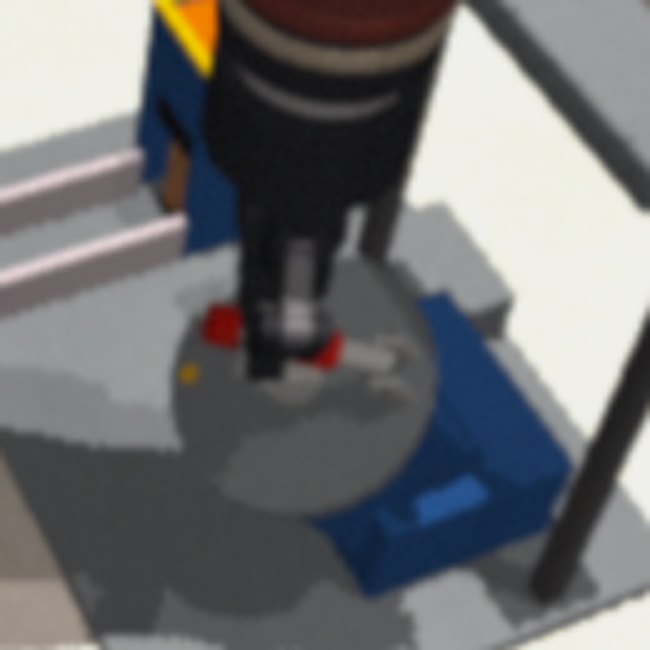

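View pics/w11.png

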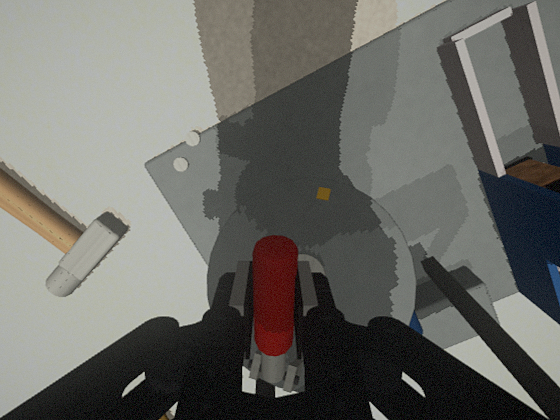

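move_arm([
  [[0.01,-0.42,0.53],0.04],
  [[0.08,-0.73,0.99],0.09],
  [[0.19,-1.06,1.41],0.13],
  [[0.34,-1.42,1.81],0.19],
  [[0.52,-1.79,2.17],0.25],
  [[0.52,-1.79,2.17],0.25],
])

```text
time_s: 12.45
ee_pos: [520.9, -199.7, 193.2]
tool_rot: [0.291, 1.544, -0.281]
force: [3.1, 3.3, 3.2]
width: 0.2
```

Run:
```python
from plan import *
s=shot('wrist','w12');print(s['ee_pos'],tyaw(s)[0],s['force'],s['width'],s['wrist_torque'])
s=shot('side','s12');crop('s12',290,180,420,310,5,'c16')
```

```text
[ 520.88023614 -199.71163228  193.2012396 ] 69.09132755800242 [3.13819961 3.26888468 3.154061  ] 0.20003059311620752 [ 0.6667125  -0.54437707 -0.1944104 ]
```

View pics/c16.png

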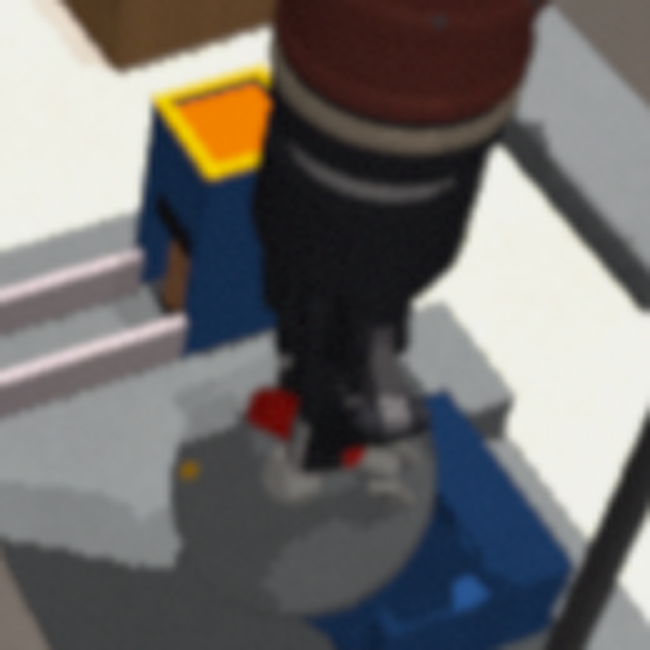

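View pics/w12.png

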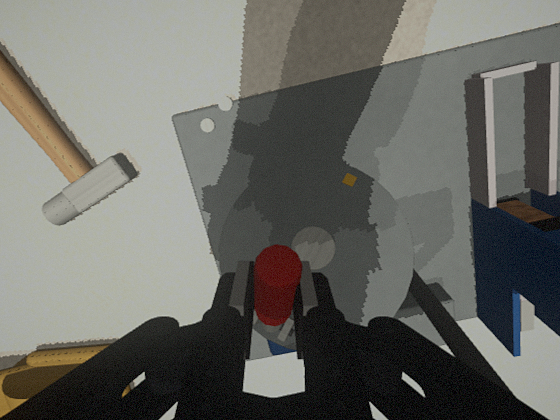

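move_arm([
  [[0.14,-0.45,0.35],0.07],
  [[0.39,-0.88,0.64],0.16],
  [[0.68,-1.29,0.89],0.23],
  [[0.9,-1.6,1],0.23],
  [[0.9,-1.6,1],0.23],
  [[0.9,-1.6,1],0.23],
])

```text
time_s: 13.15
ee_pos: [528.4, -213.5, 201.7]
tool_rot: [0.117, 1.565, -0.099]
force: [-5.3, 8.0, 0.2]
width: 0.196
```

Run:
```python
from plan import *
s=shot('wrist','w13');print(s['ee_pos'],tyaw(s)[0],s['force'],s['width'],s['wrist_torque'])
s=shot('side','s13');crop('s13',290,180,420,310,5,'c17')
```

```text
[ 528.36530748 -213.49502634  201.6532374 ] 82.09989886119773 [-5.28249474  8.01713056  0.24549359] 0.1955734617136345 [1.65978072 1.29753241 0.04968153]
```

View pics/c17.png

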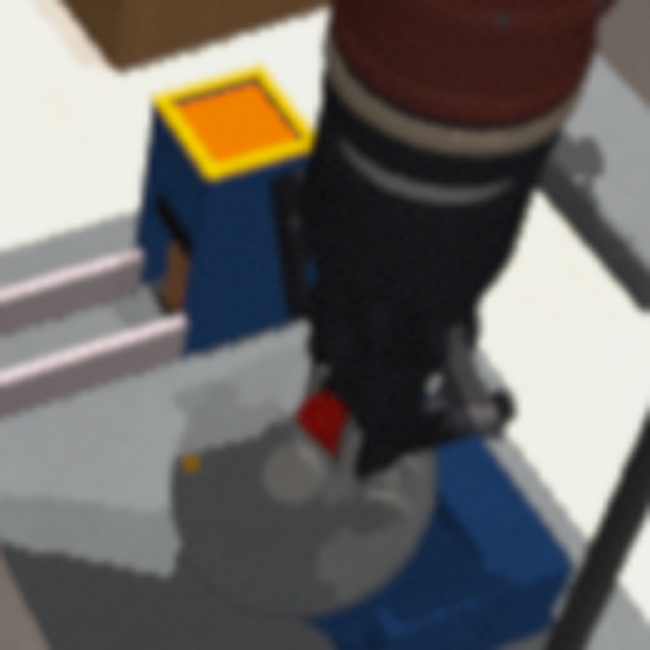

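View pics/w13.png

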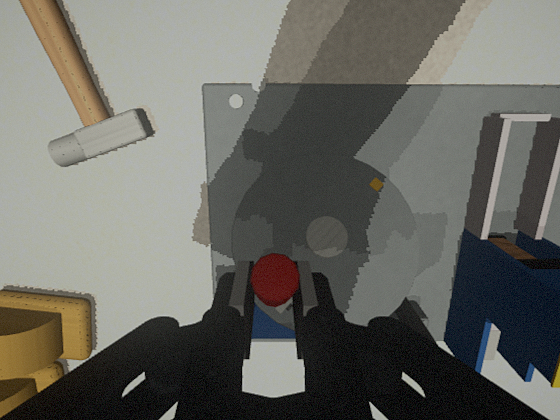

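move_arm([
  [[0,0,0],0],
  [[0,0,0],0],
  [[0,0,0],0],
], fingers=45)

```text
time_s: 13.55
ee_pos: [528.5, -213.6, 201.5]
tool_rot: [0.118, 1.565, -0.1]
force: [0.2, 0.4, -0.0]
width: 0.452
```

move_arm([
  [[-0.6,0.1,1],0],
  [[-1.5,0.2,3],0],
  [[-3,0.4,5],0],
  [[-4.5,0.6,7],0],
  [[-6,0.8,9],0],
  [[-6,0.8,9],0],
])

```text
time_s: 14.15
ee_pos: [468.1, -206.2, 295.7]
tool_rot: [0.116, 1.561, -0.103]
force: [-0.2, -0.5, 1.6]
width: 0.45
```

Run:
```python
from plan import *
s=shot('wrist','w14');print(s['ee_pos'],tyaw(s)[0],s['force'],s['width'],s['wrist_torque'])
print('pred',[w2p('wrist',m2w(hnd(H,PHI,np.pi/2,d)),s).round(0) for d in (0,22,78)], 'side',[w2p('side',m2w(hnd(H,PHI,np.pi/2,d))).round(0) for d in (0,22,78)])
s=shot('side','s14');crop('s14',290,180,420,310,5,'c18')
```

```text
[ 468.09389388 -206.16852293  295.71971363] 82.0141698820264 [-0.21286346 -0.45559933  1.56094292] 0.45024117297596733 [-0.07327742 -0.03308428  0.00411774]
pred [array([[277., 297.]]), array([[278., 295.]]), array([[279., 291.]])] side [array([[368., 273.]]), array([[364., 270.]]), array([[353., 261.]])]
```

View pics/c18.png

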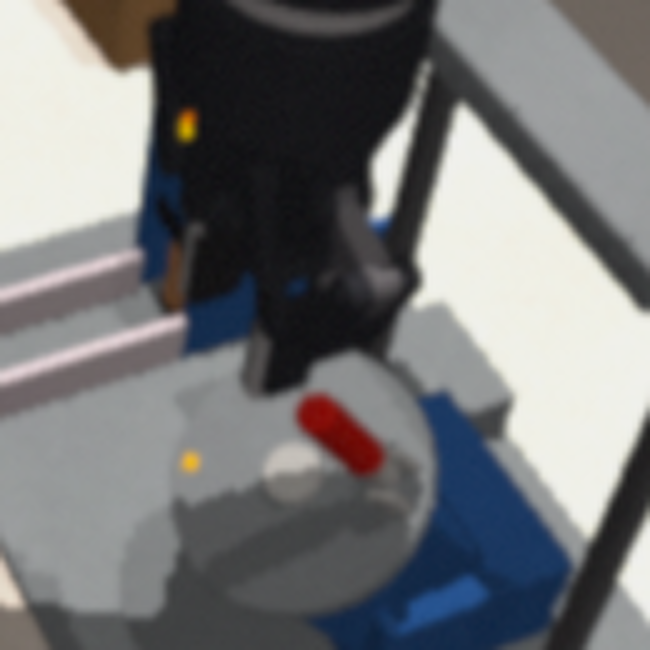

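View pics/w14.png

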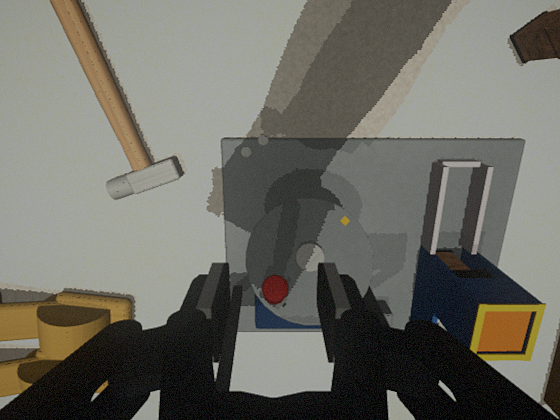

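Run:
```python
from plan import *
s=load('w14')
for ph in (.70,.75,.8,.85):
  for f in (1.5,1.57):
    X=m2w(hnd(H,ph,f,78));Y=m2w(hnd(H,ph,f,22));print(ph,f,w2p('wrist',X,s).round(1),w2p('side',X).round(1),w2p('side',Y).round(1))
  print('mark',w2p('wrist',m2w(H-50*rad(ph)),s).round(1),w2p('side',m2w(H-50*rad(ph))).round(1))
s7=load('w7');
for r in (45,50,55): print('mark orig',r,w2p('wrist',m2w(H-r*rad(.704)),s7).round(1),'obs',np.array((429,317))/3.5+(200,90))
print('light obs now mark', (345,220))
```

```text
0.7 1.5 [[284.8 284.3]] [[350.8 260.6]] [[363.2 269.8]]
0.7 1.57 [[279.6 290.7]] [[353.5 260.6]] [[363.9 269.8]]
mark [[340.9 218.7]] [[328.4 273.9]]
0.75 1.5 [[282.4 282.2]] [[350.7 261.6]] [[363.  270.9]]
0.75 1.57 [[276.9 288.3]] [[353.3 261.8]] [[363.7 271. ]]
mark [[342.9 220.4]] [[328.6 272.9]]
0.8 1.5 [[280.1 279.9]] [[350.5 262.7]] [[362.8 272. ]]
0.8 1.57 [[274.3 285.7]] [[353. 263.]] [[363.5 272.1]]
mark [[344.8 222.1]] [[328.8 271.8]]
0.85 1.5 [[277.9 277.6]] [[350.2 263.7]] [[362.5 273.1]]
0.85 1.57 [[271.8 283. ]] [[352.7 264.2]] [[363.2 273.2]]
mark [[346.7 223.9]] [[329.1 270.7]]
mark orig 45 [[318.6 185.3]] obs [322.57142857 180.57142857]
mark orig 50 [[321.8 181.6]] obs [322.57142857 180.57142857]
mark orig 55 [[325.  177.9]] obs [322.57142857 180.57142857]
light obs now mark (345, 220)
```

```bash
cat > crank.py <<'E'
from plan import *
import sys
def T(phi,a=85,below=14,dx=-3,off=0): return m2w(H+a*n+48*rad(phi)+[dx,0,-below])[0]
def rows(phis,ref,off=np.zeros(3)):
    print('ref',ref.round(1));print(str([[ [float(v) for v in ((T(p)+off-ref)/10).round(2)],0] for p in phis]))
E
python3 - <<'E'
from crank import *
s=ctrl.observe();ref=s['ee_pos']
for k in (60,30,15,0): print(k,((T(.77)+RM@n*k-ref)/10).round(2))
E
```

```text
60 [ 1.29 -0.06 -4.02]
30 [ 2.99 -0.3  -6.48]
15 [ 3.84 -0.42 -7.71]
0 [ 4.69 -0.54 -8.94]
```

move_arm([
  [[0.6,0,-2],0],
  [[1.3,-0.1,-4],0],
  [[2.1,-0.2,-5.2],0],
  [[3,-0.3,-6.5],0],
  [[3.8,-0.4,-7.7],0],
  [[4.7,-0.55,-8.9],0],
  [[4.7,-0.55,-8.9],0],
  [[4.7,-0.55,-8.9],0],
], fingers=45)

```text
time_s: 15.05
ee_pos: [515.7, -211.4, 203.2]
tool_rot: [0.117, 1.564, -0.101]
force: [-0.3, -0.0, 0.2]
width: 0.453
```

Run:
```python
from crank import *
s=shot('wrist','w15');print(s['ee_pos'],s['force'],s['width'])
s=shot('side','s15');crop('s15',290,180,420,310,5,'c19')
```

```text
[ 515.67125746 -211.38455155  203.20039906] [-0.34559993 -0.03388868  0.1877157 ] 0.45259578537880846
```

View pics/c19.png

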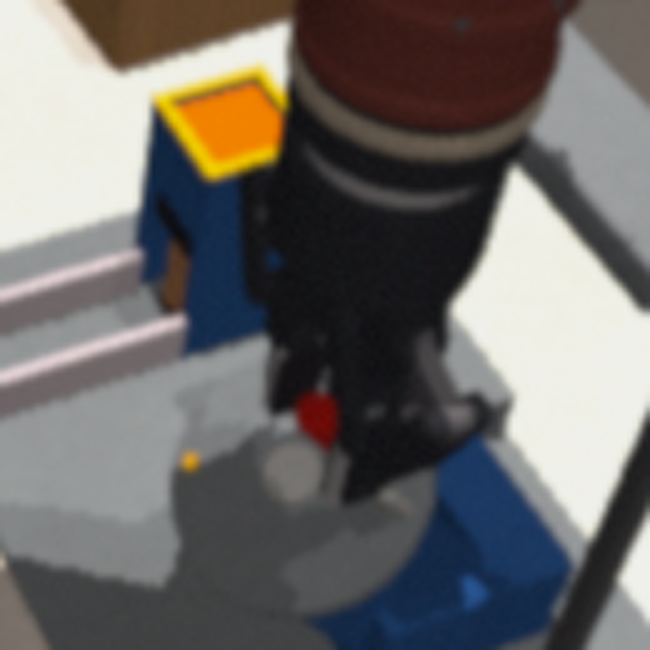

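View pics/w15.png

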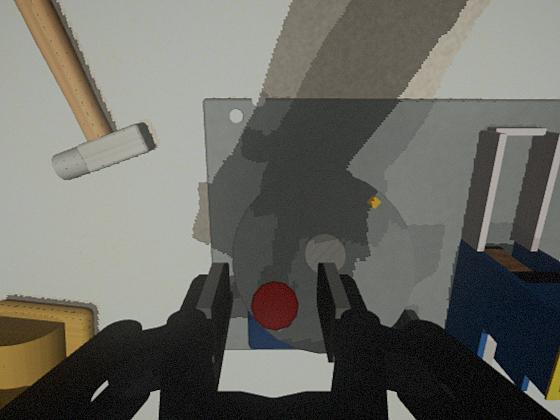

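Handle tip (274,306) is centred between the fingers (columns 218–330). Grip it.

move_arm([
  [[0,0,0],0],
  [[0,0,0],0],
  [[0,0,0],0],
  [[0,0,0],0],
  [[0,0,0],0],
], fingers=10, grip_force=30)

```text
time_s: 15.65
ee_pos: [515.7, -211.7, 204.9]
tool_rot: [0.116, 1.562, -0.102]
force: [-2.8, 1.9, 6.1]
width: 0.202
```

Run:
```python
from crank import *
s=ctrl.observe();print(s['ee_pos'],s['force'],s['width'],s['wrist_torque'])
ref=s['ee_pos'];off=ref-T(.77);print(off)
rows(.77+.16*np.arange(1,11),ref,off)
```

```text
[ 515.72535077 -211.72770756  204.91363681] [-2.83778383  1.92510029  6.13305556] 0.20239005696547263 [ 0.22468664  0.67111814 -0.07943198]
[ 0.13322073 -0.34336029  2.01643416]
ref [ 515.7 -211.7  204.9]
[[[-0.54, -0.44, -0.33], 0], [[-1.12, -0.76, -0.7], 0], [[-1.74, -0.98, -1.11], 0], [[-2.37, -1.08, -1.54], 0], [[-3.0, -1.05, -1.97], 0], [[-3.61, -0.9, -2.41], 0], [[-4.19, -0.64, -2.84], 0], [[-4.72, -0.26, -3.25], 0], [[-5.19, 0.22, -3.62], 0], [[-5.59, 0.78, -3.95], 0]]
```

move_arm([
  [[-0.54,-0.44,-0.33],0],
  [[-1.12,-0.76,-0.7],0],
  [[-1.74,-0.98,-1.11],0],
  [[-2.37,-1.08,-1.54],0],
  [[-3.0,-1.05,-1.97],0],
  [[-3.61,-0.9,-2.41],0],
  [[-4.19,-0.64,-2.84],0],
  [[-4.72,-0.26,-3.25],0],
  [[-5.19,0.22,-3.62],0],
  [[-5.59,0.78,-3.95],0],
])

```text
time_s: 16.65
ee_pos: [460.2, -204.2, 165.7]
tool_rot: [0.116, 1.56, -0.103]
force: [4.4, 2.0, 5.5]
width: 0.195
```

Run:
```python
from crank import *
s=shot('side','s16');print(s['ee_pos'],s['force'],s['width'],s['wrist_torque'])
ref=s['ee_pos'];off=np.array([.1,-.3,1.]);print(T(2.37)+off)
crop('s16',270,160,420,310,4,'c20')
rows(2.37+.16*np.arange(1,11),ref,off)
```

```text
[ 460.15316888 -204.209306    165.67832403] [4.43216603 2.04129299 5.4763741 ] 0.1946769605143265 [ 0.54638758 -1.0906074  -0.00289904]
[ 459.82690101 -203.85000439  164.39719436]
ref [ 460.2 -204.2  165.7]
[[[-0.35, 0.68, -0.41], 0], [[-0.57, 1.38, -0.63], 0], [[-0.7, 2.12, -0.79], 0], [[-0.72, 2.88, -0.88], 0], [[-0.65, 3.64, -0.91], 0], [[-0.47, 4.39, -0.86], 0], [[-0.2, 5.1, -0.74], 0], [[0.15, 5.75, -0.56], 0], [[0.59, 6.33, -0.32], 0], [[1.09, 6.83, -0.02], 0]]
```

View pics/c20.png

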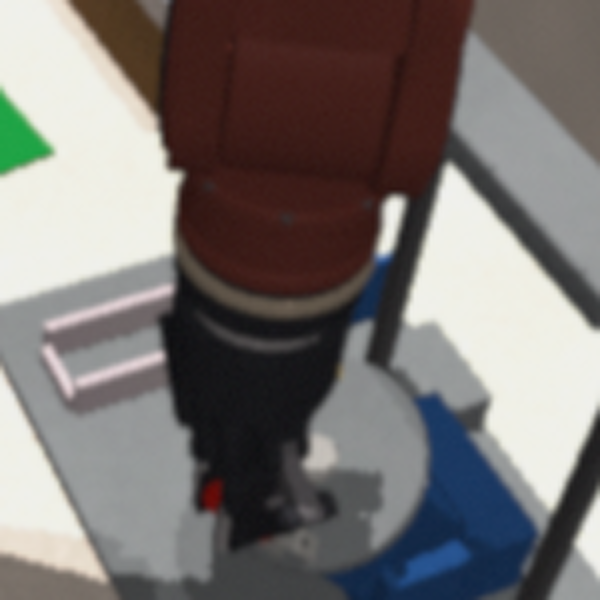

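move_arm([
  [[-0.35,0.65,-0.35],0],
  [[-0.57,1.38,-0.6],0],
  [[-0.7,2.12,-0.79],0],
  [[-0.72,2.88,-0.88],0],
  [[-0.65,3.64,-0.91],0],
  [[-0.47,4.39,-0.86],0],
  [[-0.2,5.1,-0.74],0],
  [[0.15,5.75,-0.56],0],
  [[0.59,6.33,-0.32],0],
  [[1.09,6.83,-0.02],0],
])

```text
time_s: 17.7
ee_pos: [470.0, -136.4, 165.7]
tool_rot: [0.115, 1.561, -0.106]
force: [-4.8, -4.8, 7.5]
width: 0.199
```

Run:
```python
from crank import *
s=ctrl.observe();print(s['ee_pos'],s['force'],s['width'],s['wrist_torque'])
ref=s['ee_pos'];off=np.array([.1,-.3,1.]);print(T(3.97)+off)
rows(3.97+.16*np.arange(1,11),ref,off)
```

```text
[ 470.03574046 -136.3804642   165.67180429] [-4.75771794 -4.7698323   7.46412485] 0.19889761028386824 [-1.1163587   1.0604246  -0.17848539]
[ 471.03982693 -135.9120699   165.51913422]
ref [ 470.  -136.4  165.7]
[[[0.66, 0.44, 0.33], 0], [[1.25, 0.73, 0.72], 0], [[1.88, 0.91, 1.13], 0], [[2.51, 0.96, 1.56], 0], [[3.13, 0.89, 2.0], 0], [[3.73, 0.7, 2.44], 0], [[4.3, 0.39, 2.86], 0], [[4.81, -0.03, 3.26], 0], [[5.25, -0.54, 3.61], 0], [[5.62, -1.13, 3.93], 0]]
```

move_arm([
  [[0.66,0.44,0.33],0],
  [[1.25,0.73,0.72],0],
  [[1.88,0.91,1.13],0],
  [[2.51,0.96,1.56],0],
  [[3.13,0.89,2.0],0],
  [[3.73,0.7,2.44],0],
  [[4.3,0.39,2.86],0],
  [[4.81,-0.03,3.26],0],
  [[5.25,-0.54,3.61],0],
  [[5.62,-1.13,3.93],0],
])

```text
time_s: 18.7
ee_pos: [525.9, -147.3, 205.5]
tool_rot: [0.115, 1.561, -0.105]
force: [-4.3, 4.5, 7.9]
width: 0.196
```

Run:
```python
from crank import *
s=shot('side','s17');print(s['ee_pos'],s['force'],s['width'],s['wrist_torque'])
ref=s['ee_pos'];off=np.array([.1,-.3,1.]);print(T(5.57)+off)
rows(5.57+.16*np.arange(1,11),ref,off)
s=shot('wrist','w17')
```

```text
[ 525.88926518 -147.30294883  205.4776708 ] [-4.28752382  4.45515653  7.88832476] 0.1955089053023542 [1.1695797  0.63664697 0.1063729 ]
[ 526.2502318  -147.71392325  204.9536223 ]
ref [ 525.9 -147.3  205.5]
[[[0.32, -0.71, 0.21], 0], [[0.51, -1.42, 0.41], 0], [[0.6, -2.17, 0.54], 0], [[0.58, -2.94, 0.61], 0], [[0.47, -3.69, 0.61], 0], [[0.26, -4.43, 0.54], 0], [[-0.04, -5.12, 0.39], 0], [[-0.42, -5.75, 0.19], 0], [[-0.88, -6.3, -0.08], 0], [[-1.41, -6.77, -0.39], 0]]
```

View pics/s17.png

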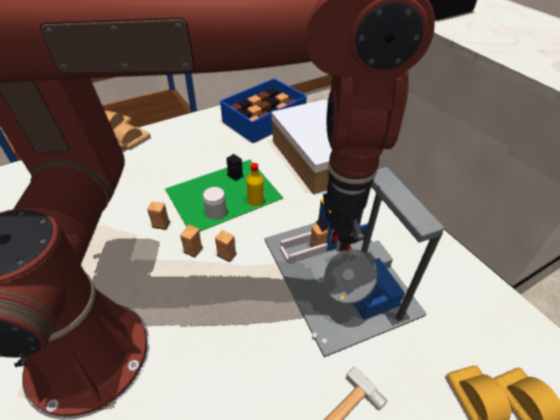

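View pics/w17.png

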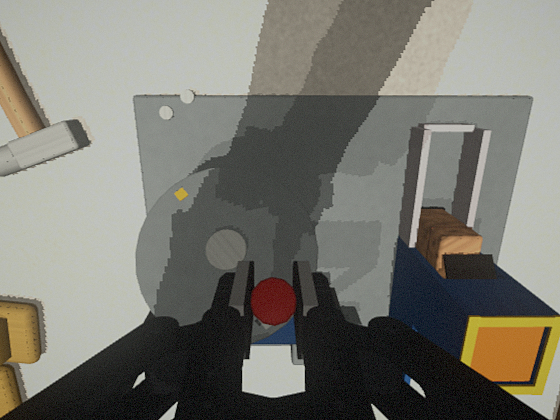

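move_arm([
  [[0.32,-0.71,0.21],0],
  [[0.51,-1.42,0.41],0],
  [[0.6,-2.17,0.54],0],
  [[0.6,-2.17,0.54],0],
])

```text
time_s: 19.2
ee_pos: [531.9, -171.4, 212.0]
tool_rot: [0.114, 1.559, -0.109]
force: [-4.1, 0.6, 9.5]
width: 0.198
```

Run:
```python
from crank import *
s=shot('side','s18');print(s['ee_pos'],s['force'],s['width'],s['wrist_torque'])
ref=s['ee_pos'];off=np.array([.1,-.3,1.]);print(T(6.05)+off)
rows(6.05+.16*np.arange(1,11),ref,off)
crop('s18',260,140,460,320,4,'c21')
```

```text
[ 531.88788236 -171.36045498  211.99044961] [-4.09782367  0.61879966  9.5262969 ] 0.1975307931724226 [-0.19553797  0.59563093 -0.04881395]
[ 531.84474868 -169.01766795  210.91845575]
ref [ 531.9 -171.4  212. ]
[[[-0.02, -0.53, -0.04], 0], [[-0.13, -1.29, -0.04], 0], [[-0.34, -2.02, -0.12], 0], [[-0.64, -2.71, -0.26], 0], [[-1.02, -3.34, -0.46], 0], [[-1.48, -3.9, -0.73], 0], [[-2.01, -4.36, -1.05], 0], [[-2.58, -4.72, -1.41], 0], [[-3.19, -4.97, -1.81], 0], [[-3.82, -5.09, -2.23], 0]]
```

View pics/c21.png

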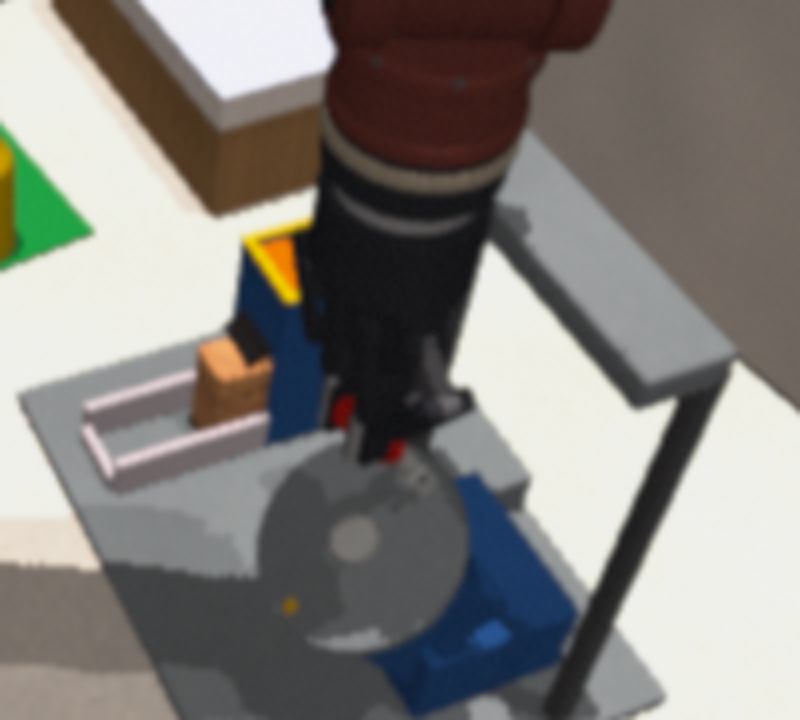

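move_arm([
  [[-0.02,-0.53,-0.04],0],
  [[-0.13,-1.29,-0.04],0],
  [[-0.34,-2.02,-0.12],0],
  [[-0.64,-2.71,-0.26],0],
  [[-1.02,-3.34,-0.46],0],
  [[-1.48,-3.9,-0.73],0],
  [[-2.01,-4.36,-1.05],0],
  [[-2.58,-4.72,-1.41],0],
  [[-3.19,-4.97,-1.81],0],
  [[-3.82,-5.09,-2.23],0],
])

```text
time_s: 20.25
ee_pos: [492.8, -222.2, 189.9]
tool_rot: [0.114, 1.56, -0.109]
force: [-3.3, 7.7, 9.2]
width: 0.198
```

Run:
```python
from crank import *
s=shot('side','s19');print(s['ee_pos'],s['force'],s['width'],s['wrist_torque'])
ref=s['ee_pos'];off=np.array([.1,-.3,1.]);print(T(7.65)+off)
rows(7.65+.16*np.arange(1,9),ref,off)
crop('s19',260,140,460,320,4,'c22')
```

```text
[ 492.77371331 -222.20832537  189.9399512 ] [-3.26566631  7.72476705  9.16397297] 0.1977798301789496 [1.49019058 0.68968406 0.15922996]
[ 493.7279193  -222.30761362  189.70901428]
ref [ 492.8 -222.2  189.9]
[[[-0.54, -0.02, -0.46], 0], [[-1.15, 0.1, -0.9], 0], [[-1.74, 0.33, -1.33], 0], [[-2.29, 0.68, -1.74], 0], [[-2.78, 1.13, -2.13], 0], [[-3.2, 1.67, -2.47], 0], [[-3.53, 2.3, -2.76], 0], [[-3.78, 2.98, -3.0], 0]]
```

View pics/c22.png

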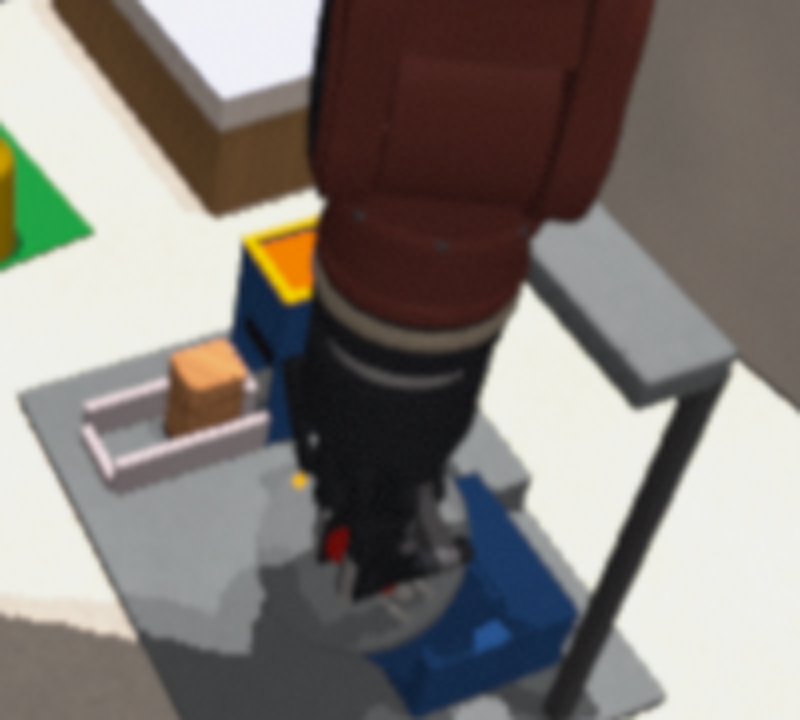

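move_arm([
  [[-0.54,-0.02,-0.46],0],
  [[-1.15,0.1,-0.9],0],
  [[-1.74,0.33,-1.33],0],
  [[-2.29,0.68,-1.74],0],
  [[-2.78,1.13,-2.13],0],
  [[-3.2,1.67,-2.47],0],
  [[-3.2,1.67,-2.47],0],
])

```text
time_s: 21.0
ee_pos: [460.2, -204.6, 165.6]
tool_rot: [0.114, 1.558, -0.107]
force: [0.7, 9.7, 11.8]
width: 0.197
```

Run:
```python
from crank import *
s=shot('side','s20');print(s['ee_pos'],s['force'],s['width'],s['wrist_torque'])
ref=s['ee_pos'];off=np.array([.1,-.3,1.]);print(T(8.61)+off)
rows(8.61+.08*np.arange(1,4),ref,off)
crop('s20',260,140,460,320,4,'c23')
s=shot('wrist','w20')
```

```text
[ 460.15122963 -204.58572629  165.55907585] [ 0.69562256  9.68487872 11.7973352 ] 0.19697172954161782 [ 2.16917926 -0.41585643  0.21498072]
[ 460.8215569  -205.45909455  165.24437401]
ref [ 460.2 -204.6  165.6]
[[[-0.11, 0.22, -0.19], 0], [[-0.27, 0.54, -0.33], 0], [[-0.41, 0.87, -0.45], 0]]
```

View pics/c23.png

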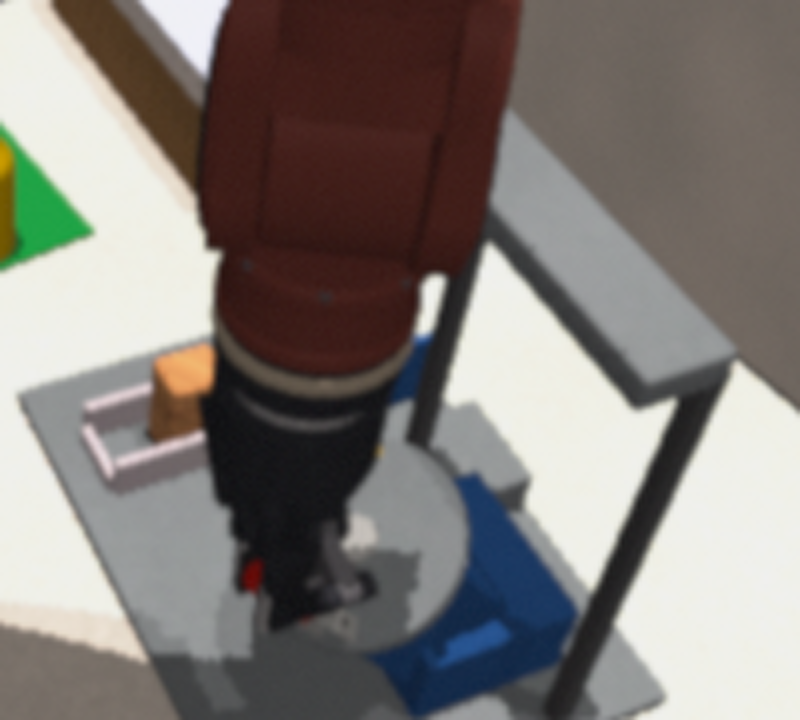

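View pics/w20.png

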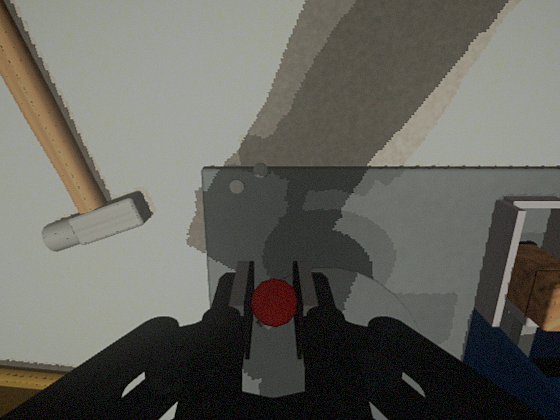

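move_arm([
  [[-0.11,0.22,-0.19],0],
  [[-0.27,0.54,-0.33],0],
  [[-0.41,0.87,-0.45],0],
  [[-0.41,0.87,-0.45],0],
])

```text
time_s: 21.5
ee_pos: [456.9, -197.2, 162.5]
tool_rot: [0.112, 1.555, -0.11]
force: [0.7, 0.4, 9.8]
width: 0.199
```

Run:
```python
from crank import *
s=shot('side','s21');print(s['ee_pos'],s['force'],s['width'],s['wrist_torque'])
X=w2m(s['ee_pos']-np.array([.1,-.3,1.]))[0]-H-85*n+[3,0,14];print('phi',np.arctan2(-X@yv,X@up)+2*np.pi,np.hypot(X@yv,X@up))
```

```text
[ 456.85441794 -197.22742174  162.53992019] [0.6641508  0.3584399  9.79504021] 0.1986850072046526 [-0.08401943 -0.36807764  0.02844283]
phi 8.809230377685413 47.32806562416997
```

move_arm([
  [[0,0,0],0],
  [[0,0,0],0],
  [[0,0,0],0],
], fingers=45)

```text
time_s: 21.85
ee_pos: [456.4, -197.3, 162.0]
tool_rot: [0.113, 1.556, -0.11]
force: [-0.0, -0.2, 0.7]
width: 0.448
```

move_arm([
  [[-0.6,0.1,1],0],
  [[-1.5,0.2,2.5],0],
  [[-2.6,0.35,4],0],
  [[-3.8,0.5,6],0],
  [[-4.5,0.6,8.5],0],
  [[-5,1,11.5],0],
  [[-5,2,14.5],0],
  [[-5,3,16],0],
  [[-5,4,16],0],
  [[-5,4,16],0],
])

```text
time_s: 22.85
ee_pos: [406.3, -156.2, 321.3]
tool_rot: [0.112, 1.556, -0.109]
force: [-0.1, 0.9, -0.3]
width: 0.447
```

Run:
```python
from crank import *
s=shot('side','s22');print(s['ee_pos'],s['force'],s['width'])
crop('s22',260,140,460,320,4,'c24')
s=shot('wrist','w22')
```

```text
[ 406.34690744 -156.159529    321.29224433] [-0.10714828  0.8765804  -0.31431301] 0.4467233102783084
```

View pics/c24.png

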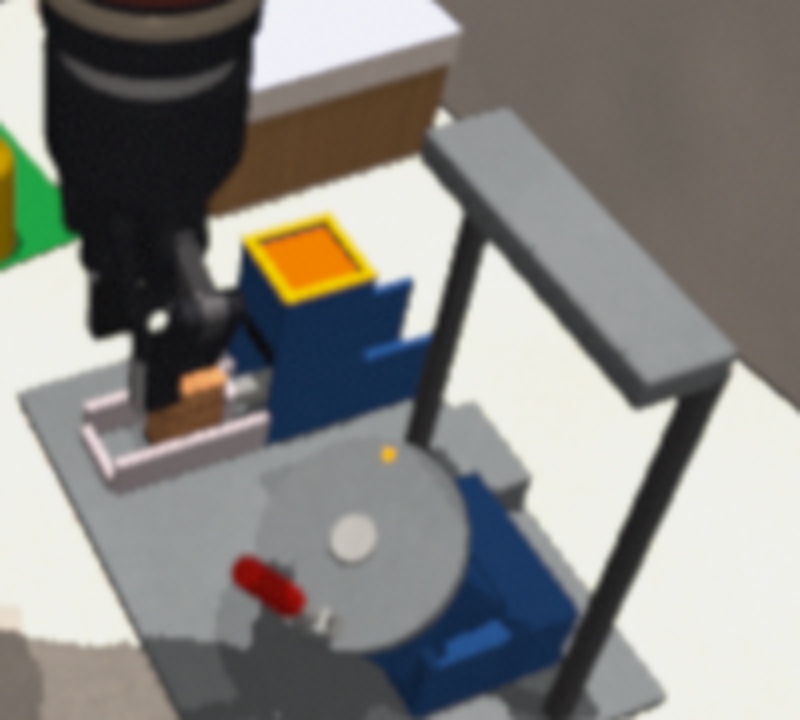

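View pics/w22.png

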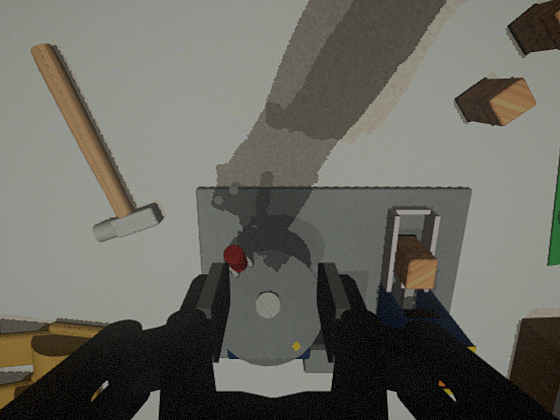

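move_arm([
  [[0,3,1],0],
  [[0,7,2],0],
  [[0,11,3],0],
  [[0,15,4],0],
  [[0,19,5],0],
  [[0,23,5],0],
  [[0,26,5],0],
  [[0,26,5],0],
  [[0,26,5],0],
])

```text
time_s: 23.85
ee_pos: [405.9, 103.3, 369.2]
tool_rot: [0.111, 1.56, -0.108]
force: [-0.8, -0.9, -0.5]
width: 0.45
```

Run:
```python
from crank import *
s=shot('side','s23');print(s['ee_pos'],s['force'],s['width'])
crop('s23',260,140,460,320,4,'c25')
s=shot('scene','n23');crop('n23',215,115,365,315,4,'c26')
for ph in (8.7,8.8,8.9):
  for f in (1.45,1.57): print(ph,f,w2p('side',m2w(hnd(H,ph,f,78))).round(1),w2p('side',m2w(hnd(H,ph,f,22))).round(1))
```

```text
[405.93927176 103.31298495 369.19135765] [-0.84538905 -0.85981405 -0.45589686] 0.4502391153292758
8.7 1.45 [[325.3 278.7]] [[336.  289.9]]
8.7 1.57 [[323.8 283.2]] [[335.6 291.1]]
8.8 1.45 [[323.6 278.2]] [[334.1 289.4]]
8.8 1.57 [[321.7 282.6]] [[333.6 290.6]]
8.9 1.45 [[322.  277.6]] [[332.2 288.6]]
8.9 1.57 [[319.7 281.8]] [[331.6 289.7]]
```

View pics/c25.png

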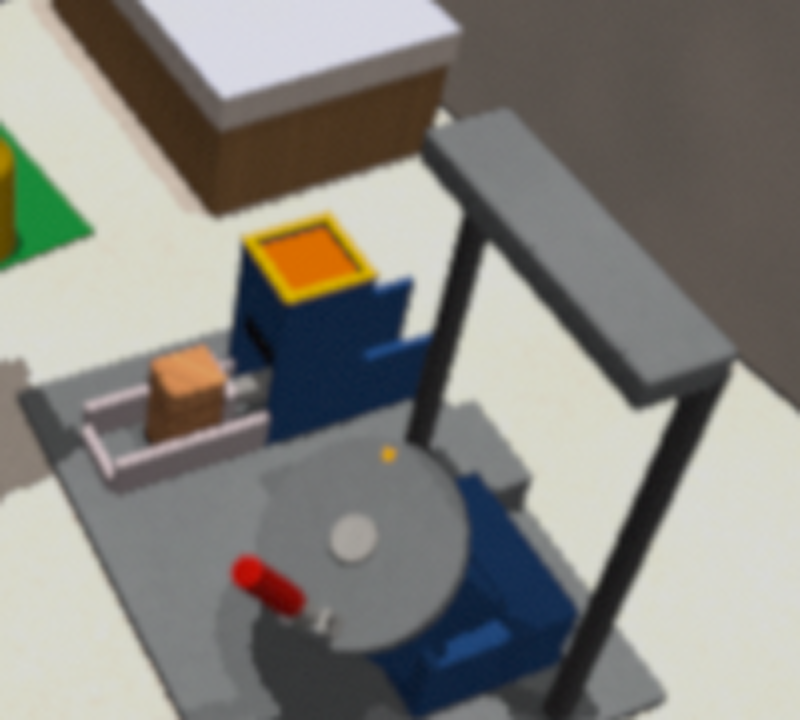

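View pics/c26.png

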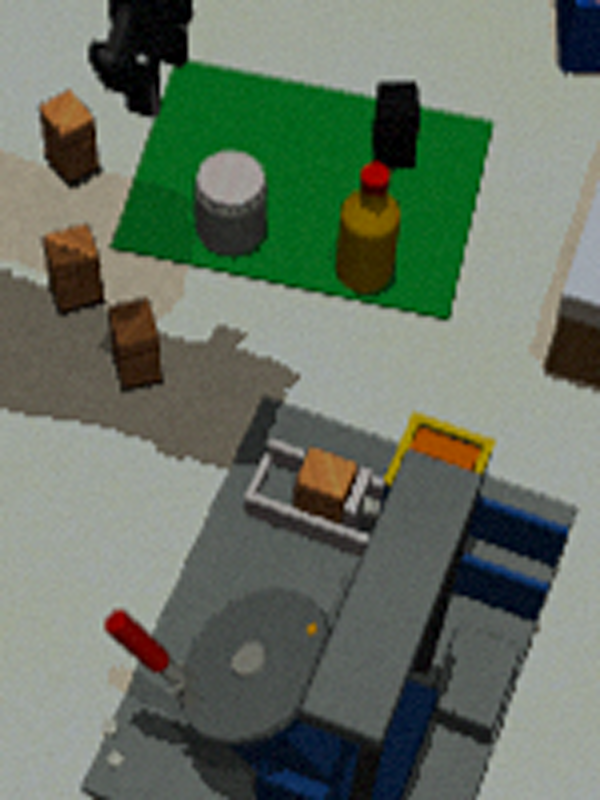

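Run:
```python
from crank import *
print(w2m(p2w('scene',327/4+215,480/4+115,87)).round(1),w2m(p2w('side',190/4+260,372/4+140,87)).round(1))
q=[(325,448),(358,463),(328,498),(296,480)]
print(w2m(np.array([p2w('scene',u/4+215,v/4+115,87) for u,v in q])).round(0))
```

```text
[[-45.6  89.3  87. ]] [[-52.5  91.2  87. ]]
[[-57. 114.  87.]
 [-29. 112.  87.]
 [-40.  75.  87.]
 [-67.  80.  87.]]
```

Run:
```python
from h import *
a=cv2.imread('pics/scene0.png');b=cv2.imread('pics/n23.png')
for n,(x0,y0,x1,y1) in dict(tin=(258,148,288,184),glue=(296,150,320,192),black=(305,132,323,160),hammer=(150,330,245,366)).items():
    t=a[y0:y1,x0:x1];r=cv2.matchTemplate(b[y0-8:y1+8,x0-8:x1+8],t,cv2.TM_CCOEFF_NORMED);_,m,_,l=cv2.minMaxLoc(r);print(n,round(m,2),l[0]-8,l[1]-8)
print(ctrl.sign_off())
```

```text
tin 0.97 0 0
glue 0.99 0 0
black 1.0 0 0
hammer 0.99 0 0
the job is handed in; nothing more can be done
None
```

I did the whole job in the order asked and handed it in. The arm's clock read about 24 s at hand-in, against the 67 s limit.

- **Feeding:** I took the leftmost tan heel, on the green mat, and put it upright through the orange flap. The wrist picture showed the flap shut above it.
- **Handle:** I then unfolded the red handle to its stop. Its tip appeared about 1 to 2 pixels from where a fully unfolded handle should be, both before and after cranking.
- **Cranking:** I turned the wheel clockwise by about 8.0 rad to roughly 8.8 rad. I did not clearly feel the hard stop, and by the heel's place the crank may be nearer 8.6.

**Last checks**
- The heel stands upright on the tray. It is about 48 mm in front of the machine's origin, against about 46 mm for the tray point, and its back face is well clear of the exit.
- The handle is still unfolded and the arm is clear of everything.
- The black heel, glue bottle, tin and hammer show 0 pixels of shift from the start.

**What disagreed or was not clean**
- The wheel turned by an estimated 0.07 rad while I pressed the handle against its stop, so slightly before it was fully unfolded.
- My estimate of the heel's sideways position came out 5 to 10 mm off the lane's middle line. The cheeks leave only about 5 mm of play, so I put most of that down to reading coarse pixels, perhaps with the heel slightly turned.

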